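Clear the preform inspection bench at shift end

ROBOT

A 7-joint arm with a two-finger parallel gripper is mounted at the origin on the work surface. World frame = base frame: x ahead of the robot, y to its left, z up, the work surface at z = 0. Lengths are in m, angles in degrees, forces in N, time in s.
With the tool pointing down it reaches from about 0.425 to 0.875 m from the base axis. Payload 4.7 kg.
Tool frame: the origin (TCP) lies between the finger pads; the fingertips stand 8 mm ahead of it and the grasp point (between the pads) lies 11 mm behind it; x points along the fingers, z is the direction in which the jaws open and shut, and the axes are right-handed (so a half turn about x gives the same grasp; the last joint's range is limited). The gripper opens to 87 mm and grips with 3 to 60 N. Pads are 19 mm wide; open, the fingers measure 117 mm over their backs; the gripper's body (75 mm by 190 mm) begins 51 mm behind the grasp point.
Start: joints at [-65.426, 18.392, -4.016, 83.108, 1.295, 78.541, -3.26], TCP at [0.262, 0.595, 0.231] pointing down, gripper open.
Joint ranges: [-163.93, 163.93], [-17.29, 119.83], [-79.2, 71.16], [3.27, 140.29], [-89.18, 269.18], [5.43, 117.66], [-154.24, 154.24]. Speed limits (degrees/s): [147.25, 147.25, 180, 180, 180, 180, 180].

INTERFACE

Orientations are given as [roll, pitch, yaw] about the fixed x, y, z axes, in that order (R = Rz(yaw) Ry(pitch) Rx(roll)).
In Python, from cell import telemetry, vision, sign_off gives the robot as it stands. The module is installed in compiled form; this text tells all that it offers.
- The arm moves only by the tool drive_tool, never from a script. Its arguments are lists of equal length, an entry for each row: "offset": the shift along the tool's x, y, z in m, a list of three; "angular": the turn, a rotation vector about the tool's x, y, z in rad, a list of three. A call has 1 to 10 rows; each row is the pose to reach, as a shift and turn from the pose measured when the call began, along the tool's axes at that moment; what a row does not reach only later rows make up. A row lasts 1/8 s, in which the tool goes at most 62.5 mm and 10.7 degrees, less where a joint would pass 70% of its speed; a pose out of reach is approached as far as the arm can. A call with a gripper value outside its range is refused whole. "fingers" is the closure, from -1 (fully open) to 1 (shut), set as the call begins (left out, the last holds). The fingers move at their own pace and stop on an object; "squeeze" is the grip in N (left out, the last holds). Time passes only in rows, so rows that repeat a pose let the fingers close. It gives the time, the measured TCP pose, the force and the opening at its end, in the units of the state.
- telemetry.get_obs(): the state, without advancing time (a new reading comes with each control period).
- vision.read_camera(name): name is "scene" or "top" or "wrist"; returns a dict with "pixels" (480x640x3 uint8, red, green, blue), "intrinsics" (3x3 intrinsics, pixels), "world_from_camera" (4x4, takes a point from camera to world coordinates); the wrist camera has in their place "T_tool_cam" (4x4, takes a point from camera to tool coordinates, whose origin is the TCP and whose axes are the tool frame's). Camera axes: x right, y up, looking along -z (the intrinsics and any distortion apply to the point x, -y, -z); pixel columns grow to the right and rows downward; lengths in m; the calibration is good to about 2 mm. The wrist camera is an equidistant fisheye: a pixel r from the principal point sees the ray r / f radians off the axis. A picture is of the moment at which its call begins: read the wrist's pose just before it. There is no depth.
- sign_off(): hands the job in, once; it reports no verdict.
The state is a dict: "time_s": time; "qpos": joint angles; "joint_velocities": joint speeds; "effort": joint torques, N m; "tool_pos": TCP position; "tool_rot": TCP orientation; "force": force on the tool from outside, world axes, zero at the start; "wrist_torque": the same for the moment, N m; "grip_width": finger opening in m.
Only numpy, scipy, OpenCV 4.12 (cv2) and the standard library are available. Lean on these libraries where they do the work, as an engineer would, in place of code of your own. Each camera call takes 0.05 s, during which the arm holds its last target.

TASK

Clear the inspection bench for the next shift: put every amber preform in the blue sample box and shut its lid fully, hang each sampling pail by its handle on a hook of its own, and set the black arm-rest pad back over the middle of the rail so that it straddles the bar squarely. Leave the tape roll, the spray bottle and the steel gauge where they are.

Things in the scene. Friction and masses are not known exactly. Their poses are not given: they have to be found in the camera images.
- preform_1: amber plastic bottle preform like a small test tube with a threaded neck, 90 mm long, 25 mm across, 40 g, lying on its side; may be absent; origin at its centre; x axis along its length
- preform_2: amber plastic bottle preform like a small test tube with a threaded neck, 90 mm long, 25 mm across, 40 g, lying on its side; may be absent; origin at its centre; x axis along its length
- preform_3: amber plastic bottle preform like a small test tube with a threaded neck, 90 mm long, 25 mm across, 40 g, lying on its side; may be absent; origin at its centre; x axis along its length
- preform_4: amber plastic bottle preform like a small test tube with a threaded neck, 90 mm long, 25 mm across, 40 g, lying on its side; may be absent; origin at its centre; x axis along its length
- pail_a: red round plastic sampling pail standing upright, 104 mm across at the rim (90 mm at the foot), 85 mm high, 0.2 kg, with a stiff (not swinging) steel wire handle 8 mm thick that arches over it in the pail's y-z plane: its level top bar runs along the pail's y axis, 116 mm long, its centre line 156 mm above the underside; origin at the centre of the underside
- pail_a_bar (a point): middle of the top bar of the red pail's handle (156 mm above its underside)
- pail_b: green round plastic sampling pail standing upright, 104 mm across at the rim (90 mm at the foot), 85 mm high, 0.2 kg, with a stiff (not swinging) steel wire handle 8 mm thick that arches over it in the pail's y-z plane: its level top bar runs along the pail's y axis, 116 mm long, its centre line 156 mm above the underside; origin at the centre of the underside
- pail_b_bar (a point): middle of the top bar of the green pail's handle (156 mm above its underside)
- stand: fixed blue stand with two posts (16 mm thick, 218 mm tall, 170 mm apart along its y) and two yellow hooks pointing to its -x, towards the robot; origin under the middle between the posts, z up
- hook_left (a point): seat of the left hook: centre line of the 8 mm rod where a handle comes to rest, 85 mm in front (-x) of the post, at y +85 mm in the stand, 200 mm up (a hung handle bar's centre line rests at 208 mm). In front of the seat the hook turns up: its tip is at 108 mm from the post and its top at 228 mm
- hook_right (a point): seat of the right hook: centre line of the 8 mm rod where a handle comes to rest, 85 mm in front (-x) of the post, at y -85 mm in the stand, 200 mm up (a hung handle bar's centre line rests at 208 mm). In front of the seat the hook turns up: its tip is at 108 mm from the post and its top at 228 mm
- rail: fixed aluminium rail: level round bar 22 mm thick along its y axis, centre line 120 mm up, on two posts 260 mm apart; origin on the bench below the middle
- rail_mid (a point): middle of the rail's bar, on its centre line
- pad: black arm-rest pad with a silver tape band: a stiff inverted U channel 140 mm long (x axis), 56 mm wide (y axis), 50 mm high, open underneath, inner gap 38 mm wide and 40 mm deep; 0.18 kg; origin at the centre of its underside (level with the lower edges of its sides). Seated over the rail its origin is 91 mm above the bench
- case: fixed blue open-topped sample box, 150 mm (x axis) by 240 mm (y axis), 65 mm high, walls and floor 5 mm; origin at the centre of the underside; its lid is hinged on the +x rim
- lid (a joint): angle of the grey lid of the sample box in rad: 0 is shut, 1.57 stands upright, 1.9 is fully open; it stays where it is left (about 1.5 N at its edge moves it)
- lid_hinge (a point): middle of the lid's hinge line, at the +x rim of the box, 65 mm up; the line runs along the box's y axis
- lid_edge (a point): middle of the lid's free edge, 150 mm from the hinge line; the lid is 240 mm wide and 6 mm thick; a black knob 35 mm tall stands on its outer face, 30 mm from this edge
- tape_roll: roll of silver tape, 100 mm across, 48 mm high; leave alone; origin at the centre of the underside
- spray_bottle: white bottle with blue label, 60 mm across, 150 mm high; leave alone; origin at the centre of the underside
- ring_gauge: steel gauge with a stem, 60 mm across, 70 mm high; leave alone; origin at the centre of the underside

How it is judged (in metres and radians):
At the end, for the whole second after the job is handed in: Every preform is inside the box, lid under 0.06 rad; every pail hangs at rest by its bar on a hook, bar middle within 55 mm of its seat, tilt under 0.55 rad; the pad rests on the bar within 60 mm of its middle, tilt under 0.4, in line within 0.25 rad (x of preform_1 in the frame of case between -0.073 and 0.073 m and y of preform_1 in the frame of case between -0.118 and 0.118 m and z of preform_1 in the frame of case between 0 and 0.062 m and x of preform_2 in the frame of case between -0.073 and 0.073 m and y of preform_2 in the frame of case between -0.118 and 0.118 m and z of preform_2 in the frame of case between 0 and 0.062 m and x of preform_3 in the frame of case between -0.073 and 0.073 m and y of preform_3 in the frame of case between -0.118 and 0.118 m and z of preform_3 in the frame of case between 0 and 0.062 m and x of preform_4 in the frame of case between -0.073 and 0.073 m and y of preform_4 in the frame of case between -0.118 and 0.118 m and z of preform_4 in the frame of case between 0 and 0.062 m and (distance between pail_a_bar and hook_left below 0.055 m or distance between pail_a_bar and hook_right below 0.055 m) and height (world z) of each of pail_a_bar, pail_b_bar above 0.185 m and height (world z) of each of pail_a, pail_b above 0.02 m and angle between each of pail_a, pail_b's own z axis and vertical below 0.55 rad and contact force between each of pail_a, pail_b and stand above 0.5 N and linear speed of each of pail_a, pail_b below 0.05 m/s and (distance between pail_b_bar and hook_left below 0.055 m or distance between pail_b_bar and hook_right below 0.055 m) and value of joint lid below 0.06 rad and horizontal distance between pad and rail_mid below 0.06 m and height (world z) of pad between 0.075 and 0.105 m and angle between pad's own z axis and vertical below 0.4 rad and angle between the x axis of pad and the y axis of rail, either way round below 0.25 rad and contact force between pad and rail above 0.5 N and linear speed of pad below 0.03 m/s); the robot touches nothing.
It fails at once if the tape roll is moved more than 30 mm (distance of tape_roll from where it was at the start of the episode above 0.03 m).
It fails at once if the spray bottle is moved more than 30 mm (distance of spray_bottle from where it was at the start of the episode above 0.03 m).
It fails at once if the ring gauge is moved more than 30 mm (distance of ring_gauge from where it was at the start of the episode above 0.03 m).
Of preform_1, preform_2, preform_3, preform_4 only 2 to 4 are there at a start; the rules pass over those that are not, and their reading is None.
At some moment in a run one of preform_1, preform_2, preform_3, preform_4, pad may be knocked a few centimetres aside while the robot is not near it.
It also fails if it takes over 210 s, if anything falls off the work surface, if the arm or the gripper's body presses on something with over 40 N, if the wrist force passes 120 N, or if a joint passes its speed limit or range.

## Working session

There is one attempt and no reset: what is moved stays moved. The work goes in short steps, Python scripts to look and compute and a tool call to move; the robot and the scene stay as the last step left them, time stands still between calls to the robot, and variables do not carry over. Pictures are saved under pics/ and viewed, and the job is handed in when it is done.

Besides the shell and the picture viewer there is one more tool, called as name(argument=value, ...) on one line, values as JSON. drive_tool: Moves the arm, as the interface text tells. Its arguments: {"type":"object","properties":{"offset":{"type":"array"},"angular":{"type":"array"},"fingers":{"type":"number"},"squeeze":{"type":"number"}},"required":["offset","angular"]}

```bash
mkdir -p pics; ls; python3 - <<'E'
from cell import telemetry, vision
import cv2
print(telemetry.get_obs())
for n in ["scene","top","wrist"]:
    r=vision.read_camera(n)
    cv2.imwrite(f"pics/{n}0.png",r["pixels"][:,:,::-1])
    print(n,[ (k,v.tolist() if hasattr(v,'tolist') else v) for k,v in r.items() if k!="pixels"])
E
```

```text
pics
{'time_s': 0.0, 'qpos': array([-65.42450937,  18.43700853,  -4.01427458,  83.1757623 ,
         1.29498162,  78.54223452,  -3.26143923]), 'joint_velocities': array([-0.0430506 ,  0.03265938, -0.04903279, -0.08813908, -0.05493636,
       -0.05706514,  0.07348091]), 'effort': array([-6.08243022e-05, -4.91285276e+01, -4.03896226e-01, -3.12534428e+01,
       -6.40179100e-02,  4.40077053e-02,  1.73795243e-04]), 'tool_pos': array([0.26180403, 0.59433856, 0.22947706]), 'tool_rot': array([-176.7141192 ,   89.89005451, -110.48247694]), 'force': array([-0.4049626 , -0.53874511,  0.57483154]), 'wrist_torque': array([ 0.01422438, -0.01349473,  0.03090852]), 'grip_width': 0.08676272447568127}
scene [('intrinsics', [[583.5054393358961, 0.0, 317.0250983103508], [0.0, 583.5054393358961, 242.2990153190249], [0.0, 0.0, 1.0]]), ('world_from_camera', [[-0.8705735310728604, -0.4113828723846112, 0.26993676908475867, 0.964233291748552], [0.4918213927636362, -0.7112577694491435, 0.5022191782660896, 0.7598984314639088], [-0.014609743850209139, 0.5699794011250021, 0.8215290851076519, 1.462973288255868], 
[... 213 characters left out ...]
64299871, -0.17613515110049216, 0.33586768604095474], [-0.9999503068411154, -0.009969105560920595, -2.7976322127229274e-05, -0.04153417592957113], [-0.0017834474873138658, 0.17612612398769179, 0.9843659927913663, 1.2034221281897466], [0.0, 0.0, 0.0, 1.0]])]
wrist [('intrinsics', [[371.64829954431775, 0.0, 314.657289887406], [0.0, 371.64829954431775, 240.04213608879058], [0.0, 0.0, 1.0]]), ('T_tool_cam', [[-7.309486018642727e-05, 0.30303920484202274, -0.9529780873587046, -0.1544213117157894], [0.0010496841257180648, 0.9529775881423656, 0.30303896558296756, 0.08275005976495008], [0.9999994464100348, -0.000978175379637291, -0.0003877532063589443, -0.0010988232002081544], [0.0, 0.0, 0.0, 1.0]])]
```

View pics/scene0.png

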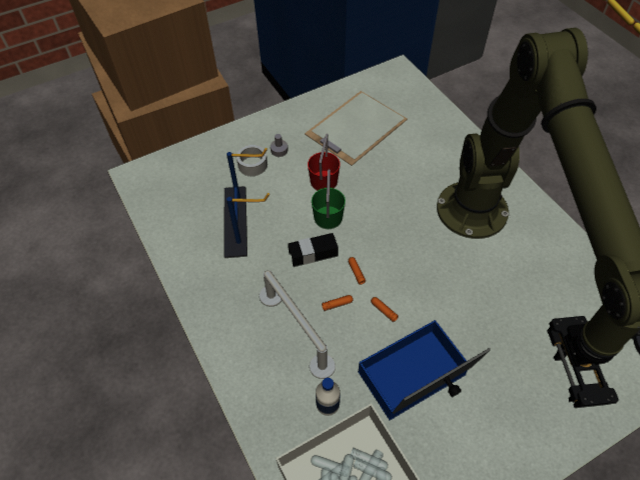

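View pics/top0.png

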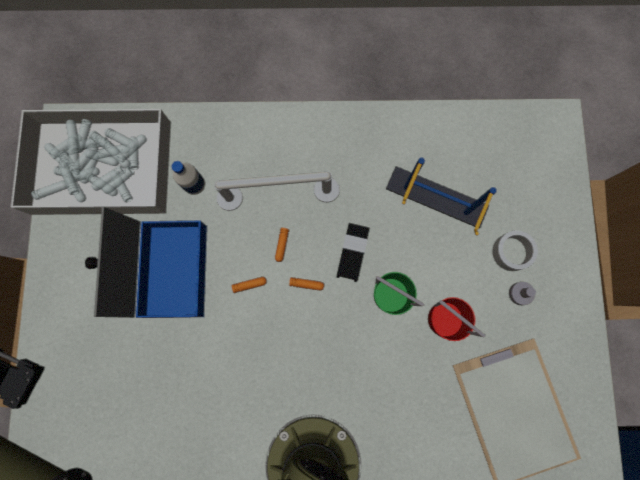

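View pics/wrist0.png

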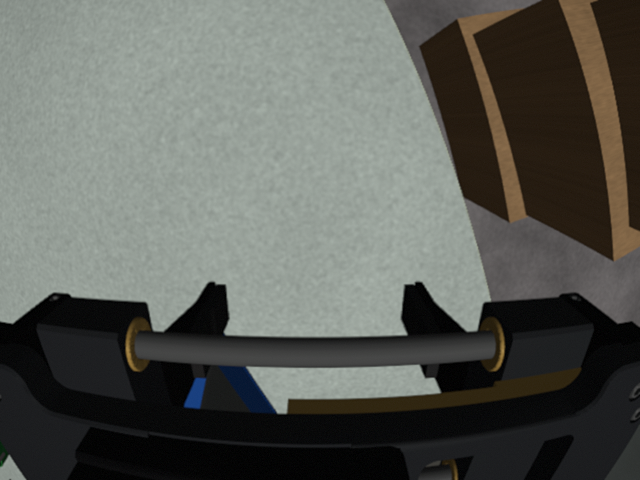

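```bash
cat > h.py <<'E'
import numpy as np, cv2
from scipy.spatial.transform import Rotation as Ro
from cell import telemetry, vision
def pose():
    o=telemetry.get_obs(); return np.array(o['tool_pos']),Ro.from_euler('xyz',o['tool_rot'],degrees=True).as_matrix(),o
def px2w(r,u,v,z,T=None):
    K=r['intrinsics']; 
    if 'world_from_camera' in r:
        T=r['world_from_camera']; d=np.array([(u-K[0,2])/K[0,0],-(v-K[1,2])/K[1,1],-1.])
    else:
        a=np.array([u-K[0,2],v-K[1,2]])/K[0,0]; t=np.hypot(*a); s=np.sin(t)/max(t,1e-9)
        d=np.array([a[0]*s,-a[1]*s,-np.cos(t)])
    d=T[:3,:3]@d; c=T[:3,3]; return c+d*(z-c[2])/d[2]
def w2px(r,p,T=None):
    K=r['intrinsics']; T=r.get('world_from_camera',T)
    q=T[:3,:3].T@(np.array(p)-T[:3,3]); x,y,z=q[0],-q[1],-q[2]
    if 'world_from_camera' in r: return np.array([K[0,0]*x/z+K[0,2],K[1,1]*y/z+K[1,2]])
    t=np.arctan2(np.hypot(x,y),z); n=np.hypot(x,y); return np.array([K[0,0]*t*x/n+K[0,2],K[0,0]*t*y/n+K[1,2]])
def wrist():
    p,R,o=pose(); r=vision.read_camera('wrist'); T=np.eye(4);T[:3,:3]=R;T[:3,3]=p
    r=dict(r); return r,T@r['T_tool_cam']
def crop(r,u0,v0,u1,v1,s,name):
    im=r['pixels'][v0:v1,u0:u1,::-1]; cv2.imwrite(f'pics/{name}.png',cv2.resize(im,None,fx=s,fy=s,interpolation=cv2.INTER_CUBIC))
def Rdown(jaw):  # tool x down, tool z (jaw) horizontal at angle jaw deg
    a=np.radians(jaw); z=np.array([np.cos(a),np.sin(a),0]); x=np.array([0,0,-1.]); return np.stack([x,np.cross(z,x),z],1)
def go(pt,jaw=None,R2=None):
    """offset for TCP to world pt; jaw deg (mod 180 nearest)"""
    p,R,o=pose()
    if R2 is None:
        if jaw is None: R2=R
        else:
            c=[Rdown(jaw),Rdown(jaw+180)]; 
            c.sort(key=lambda X:Ro.from_matrix(R.T@X).magnitude()); R2=c[0]
    off=R.T@(np.array(pt)-p); w=Ro.from_matrix(R.T@R2).as_rotvec()
    print('offset',off.round(4).tolist(),'ang',w.round(4).tolist(),'deg',np.degrees(np.linalg.norm(w)).round(1),'dist',np.linalg.norm(off).round(3))
    return off,w
E
python3 - <<'E'
from h import *
r=vision.read_camera('top')
crop(r,210,150,410,300,4,'t_a'); crop(r,360,140,560,290,4,'t_b'); crop(r,370,230,500,350,5,'t_c'); crop(r,80,150,220,330,3,'t_d')
p,R,o=pose(); print(R)
E
```

```text
[[-4.04527473e-04 -9.15196974e-01  4.03006618e-01]
 [-1.07588790e-03  4.03006816e-01  9.15196344e-01]
 [-9.99999339e-01 -6.33678795e-05 -1.14767668e-03]]
```

View pics/t_a.png

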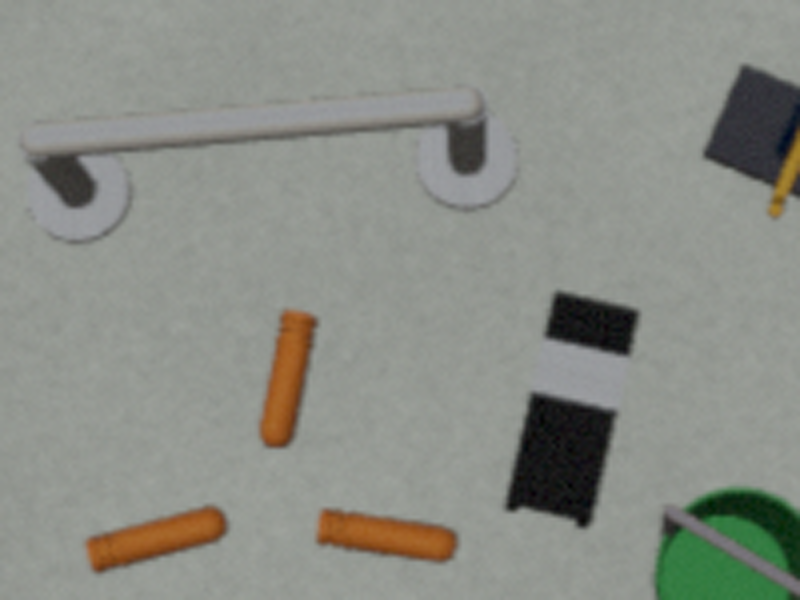

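View pics/t_b.png

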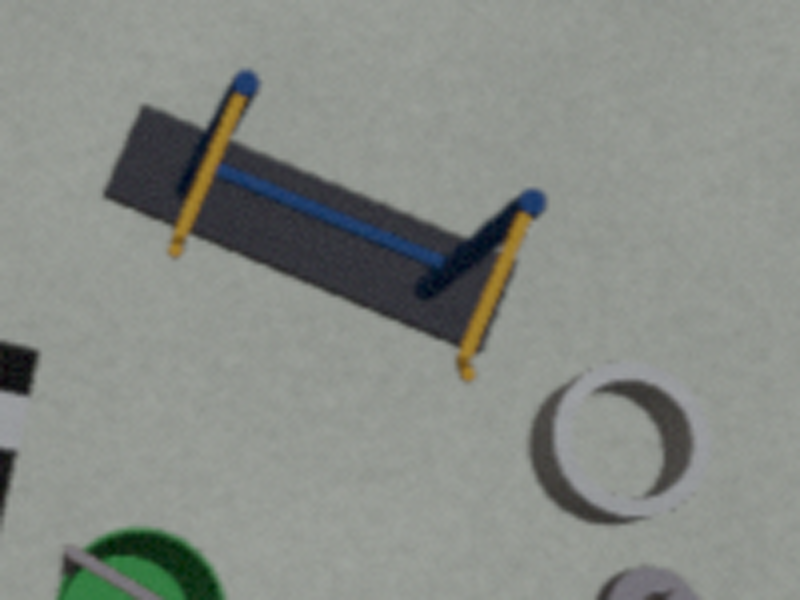

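View pics/t_c.png

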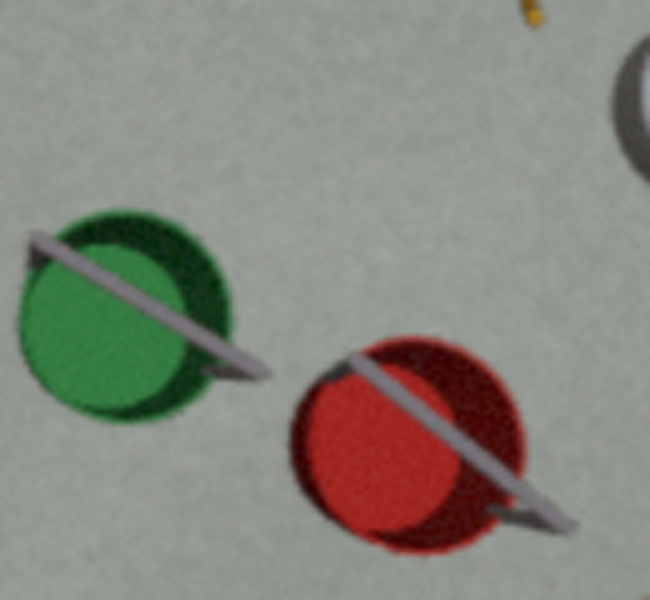

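View pics/t_d.png

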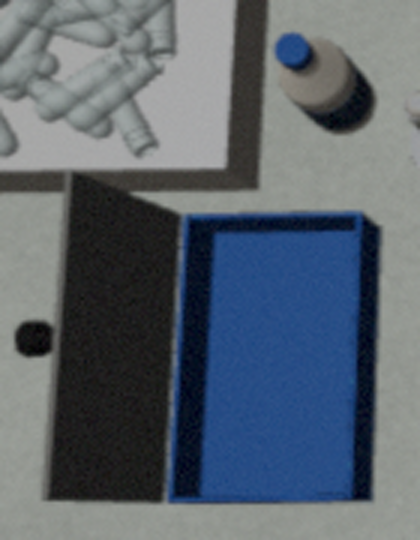

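```bash
python3 - <<'E'
from h import *
r=vision.read_camera('top')
def seg(n,a,b,o,s,z):
    A=px2w(r,o[0]+a[0]/s,o[1]+a[1]/s,z);B=px2w(r,o[0]+b[0]/s,o[1]+b[1]/s,z)
    d=B-A; print(n,A[:2].round(3),B[:2].round(3),'mid',((A+B)/2)[:2].round(4),'len',np.linalg.norm(d).round(3),'ang',np.degrees(np.arctan2(d[1],d[0])).round(1),'r',np.linalg.norm(((A+B)/2)[:2]).round(3)); return A,B
a=(210,150);b=(360,140);c=(370,230);d=(80,150)
seg('P1',(90,553),(226,523),a,4,.0125);seg('P2',(298,315),(277,445),a,4,.0125);seg('P3',(320,526),(456,545),a,4,.0125)
seg('pad long',(508,508),(556,293),a,4,.05);seg('pad long2',(587,519),(637,310),a,4,.05);seg('pad w',(556,293),(637,310),a,4,.05)
seg('rail',(25,140),(482,103),a,4,.12);seg('railbase',(78,193),(467,160),a,4,.003)
seg('green',(36,238),(265,375),c,5,.156);seg('red',(355,358),(573,528),c,5,.156)
seg('posts',(246,80),(533,202),b,4,.218);seg('tips',(177,250),(467,377),b,4,.228);
seg('hookL tip-post',(177,250),(246,80),b,4,.223);seg('hookR',(467,377),(533,202),b,4,.223)
seg('case hinge',(186,216),(170,500),d,3,.065);seg('case far',(362,214),(360,500),d,3,.065);seg('case side',(170,500),(360,500),d,3,.065)
seg('lidedge',(70,174),(45,500),d,3,.2)
seg('tape',(631,365),(631,515),b,4,.048)
E
```

```text
P1 [0.428 0.205] [0.446 0.118] mid [0.4367 0.1613] len 0.089 ang -78.1 r 0.466
P2 [0.582 0.073] [0.496 0.086] mid [0.5389 0.0791] len 0.087 ang 171.4 r 0.545
P3 [0.443 0.058] [ 0.43 -0.03] mid [0.4369 0.014 ] len 0.088 ang -98.5 r 0.437
pad long [ 0.45  -0.063] [ 0.587 -0.095] mid [ 0.5183 -0.0787] len 0.14 ang -13.3 r 0.524
pad long2 [ 0.443 -0.112] [ 0.575 -0.146] mid [ 0.5089 -0.1288] len 0.137 ang -14.6 r 0.525
pad w [ 0.587 -0.095] [ 0.575 -0.146] mid [ 0.5808 -0.1205] len 0.052 ang -102.7 r 0.593
rail [0.669 0.229] [ 0.69  -0.049] mid [0.6797 0.0899] len 0.278 ang -85.8 r 0.686
railbase [0.668 0.221] [ 0.689 -0.039] mid [0.6785 0.091 ] len 0.261 ang -85.6 r 0.685
green [ 0.437 -0.151] [ 0.375 -0.252] mid [ 0.4061 -0.2018] len 0.118 ang -121.8 r 0.453
red [ 0.382 -0.293] [ 0.307 -0.385] mid [ 0.3443 -0.339 ] len 0.119 ang -129.3 r 0.483
posts [ 0.692 -0.251] [ 0.62  -0.405] mid [ 0.6564 -0.3282] len 0.17 ang -115.0 r 0.734
tips [ 0.593 -0.207] [ 0.521 -0.359] mid [ 0.5568 -0.2833] len 0.168 ang -115.2 r 0.625
hookL tip-post [ 0.594 -0.208] [ 0.691 -0.25 ] mid [ 0.6423 -0.2289] len 0.105 ang -23.5 r 0.682
hookR [ 0.522 -0.361] [ 0.619 -0.404] mid [ 0.5705 -0.3824] len 0.106 ang -23.7 r 0.687
case hinge [0.592 0.426] [0.357 0.424] mid [0.4745 0.425 ] len 0.235 ang -179.7 r 0.637
case far [0.592 0.278] [0.356 0.271] mid [0.4738 0.2746] len 0.237 ang -178.2 r 0.548
case side [0.357 0.424] [0.356 0.271] mid [0.3564 0.3476] len 0.154 ang -90.6 r 0.498
lidedge [0.594 0.458] [0.355 0.458] mid [0.4749 0.4583] len 0.239 ang -179.9 r 0.66
tape [ 0.562 -0.523] [ 0.466 -0.515] mid [ 0.5141 -0.5187] len 0.096 ang 175.3 r 0.73
```

```bash
python3 - <<'E'
from h import *
go((.437,.161,.30),11.9)
E
```

```text
offset [-0.0696, -0.335, -0.3264] ang [0.9483, -0.0007, 0.0004] deg 54.3 dist 0.473
```

drive_tool(offset=[[-0.06,-0.01,-0.01],[-0.07,-0.07,-0.065],[-0.07,-0.11,-0.11],[-0.07,-0.15,-0.15],[-0.07,-0.19,-0.19],[-0.07,-0.23,-0.23],[-0.07,-0.27,-0.27],[-0.07,-0.31,-0.3],[-0.07,-0.335,-0.326],[-0.07,-0.335,-0.326]], angular=[[0,0,0],[0.1,0,0],[0.25,0,0],[0.4,0,0],[0.55,0,0],[0.7,0,0],[0.85,0,0],[0.948,0,0],[0.948,0,0],[0.948,0,0]], fingers=-1, squeeze=20)

```text
time_s: 1.5
tool_pos: [0.4382, 0.1581, 0.3006]
tool_rot: [-80.6, 90.0, -69.1]
force: [-0.2, 1.5, 0.3]
grip_width: 0.0867
```

```bash
python3 - <<'E'
from h import *
r,T=wrist(); cv2.imwrite('pics/w1.png',r['pixels'][:,:,::-1])
for p in [(.437,.161,.0125),(.428,.205,.0125),(.446,.118,.0125)]: print(w2px(r,p,T))
p,R,o=pose();print(p,o['time_s'])
go((.437,.161,.012),11.9)
E
```

```text
[313.87306484 191.30460808]
[313.89718129 154.22644058]
[314.01741353 226.34302883]
[0.43736485 0.16047986 0.30047996] 1.55
offset [0.2885, 0.0006, -0.0002] ang [-0.0024, -0.0003, -0.0] deg 0.1 dist 0.288
```

View pics/w1.png

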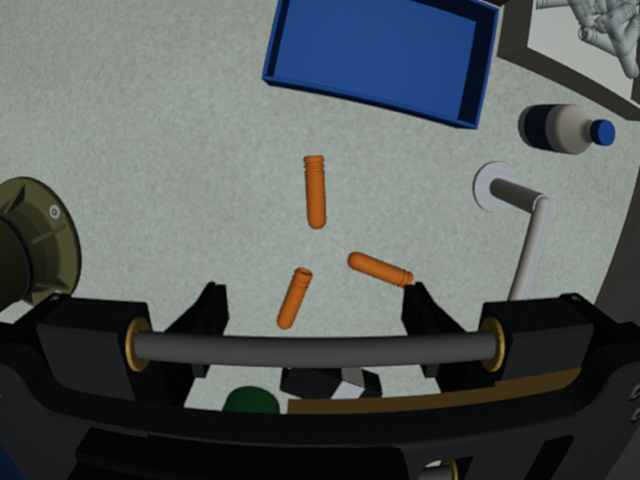

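drive_tool(offset=[[0.05,0,0],[0.1,0,0],[0.15,0,0],[0.2,0,0],[0.24,0,0],[0.265,0,0],[0.28,0,0],[0.288,0,0],[0.288,0,0]], angular=[[0,0,0],[0,0,0],[0,0,0],[0,0,0],[0,0,0],[0,0,0],[0,0,0],[0,0,0],[0,0,0]])

```text
time_s: 2.68
tool_pos: [0.4374, 0.1609, 0.0126]
tool_rot: [120.4, 90.0, 132.2]
force: [0.9, 0.5, -0.3]
grip_width: 0.0871
```

drive_tool(offset=[[0,0,0],[0,0,0],[0,0,0],[0,0,0],[0,0,0],[0,0,0]], angular=[[0,0,0],[0,0,0],[0,0,0],[0,0,0],[0,0,0],[0,0,0]], fingers=1)

```text
time_s: 3.42
tool_pos: [0.4373, 0.1609, 0.0126]
tool_rot: [132.2, 90.0, 144.0]
force: [-0.8, 0.2, -0.2]
grip_width: 0.0351
```

```bash
python3 - <<'E'
from h import *
go((.437,.161,.13),11.9)
go((.545,.35,.13),0)
go((.545,.35,.024),0)
E
```

```text
offset [-0.1174, 0.0002, -0.0003] ang [-0.0019, -0.0002, -0.0002] deg 0.1 dist 0.117
offset [-0.1174, 0.1631, 0.144] ang [0.2058, -0.0002, -0.0002] deg 11.8 dist 0.247
offset [-0.0114, 0.1631, 0.144] ang [0.2058, -0.0002, -0.0002] deg 11.8 dist 0.218
```

Fingers are still closing (35 mm).

drive_tool(offset=[[0,0,0],[0,0,0],[0,0,0]], angular=[[0,0,0],[0,0,0],[0,0,0]])

```text
time_s: 3.8
tool_pos: [0.4373, 0.1609, 0.0126]
tool_rot: [144.4, 90.0, 156.2]
force: [-0.7, 0.5, 0.1]
grip_width: 0.0249
```

drive_tool(offset=[[-0.05,0,0],[-0.1,0,0],[-0.117,0.03,0.03],[-0.117,0.07,0.06],[-0.117,0.11,0.1],[-0.117,0.15,0.13],[-0.117,0.163,0.144],[-0.1,0.163,0.144],[-0.06,0.163,0.144],[-0.011,0.163,0.144]], angular=[[0,0,0],[0,0,0],[0,0,0],[0.1,0,0],[0.2,0,0],[0.206,0,0],[0.206,0,0],[0.206,0,0],[0.206,0,0],[0.206,0,0]])

```text
time_s: 5.05
tool_pos: [0.545, 0.3483, 0.0224]
tool_rot: [14.3, 90.0, 14.2]
force: [0.4, -0.4, -1.7]
grip_width: 0.025
```

drive_tool(offset=[[0,0,0],[0,0,0],[0,0,0],[0,0,0]], angular=[[0,0,0],[0,0,0],[0,0,0],[0,0,0]], fingers=0)

```text
time_s: 5.55
tool_pos: [0.546, 0.3489, 0.0243]
tool_rot: [35.8, 89.8, 35.7]
force: [-0.5, 0.6, 0.4]
grip_width: 0.0428
```

```bash
python3 - <<'E'
from h import *
go((.437,.014,.25),-8.5)
E
```

```text
offset [-0.2267, -0.3346, -0.1077] ang [0.1466, 0.0027, -0.0022] deg 8.4 dist 0.418
```

drive_tool(offset=[[-0.05,0,0],[-0.1,0,0],[-0.14,-0.04,-0.01],[-0.18,-0.08,-0.03],[-0.21,-0.13,-0.05],[-0.226,-0.18,-0.07],[-0.226,-0.23,-0.09],[-0.226,-0.28,-0.1],[-0.226,-0.334,-0.108],[-0.226,-0.334,-0.108]], angular=[[0,0,0],[0,0,0],[0,0,0],[0,0,0],[0.1,0,0],[0.146,0,0],[0.146,0,0],[0.146,0,0],[0.146,0,0],[0.146,0,0]], fingers=-1)

```text
time_s: 6.8
tool_pos: [0.4366, 0.0103, 0.2506]
tool_rot: [45.6, 89.6, 36.7]
force: [0.2, -0.0, 0.1]
grip_width: 0.0867
```

```bash
python3 - <<'E'
from h import *
r,T=wrist(); cv2.imwrite('pics/w2.png',r['pixels'][:,:,::-1])
for p in [(.443,.058,.0125),(.43,-.03,.0125)]: print(w2px(r,p,T))
go((.437,.014,.012),-8.5)
E
```

```text
[311.91280487 159.14381423]
[312.66851938 239.79735982]
offset [0.2384, -0.0004, -0.001] ang [-0.0034, 0.0044, -0.0052] deg 0.4 dist 0.238
```

View pics/w2.png

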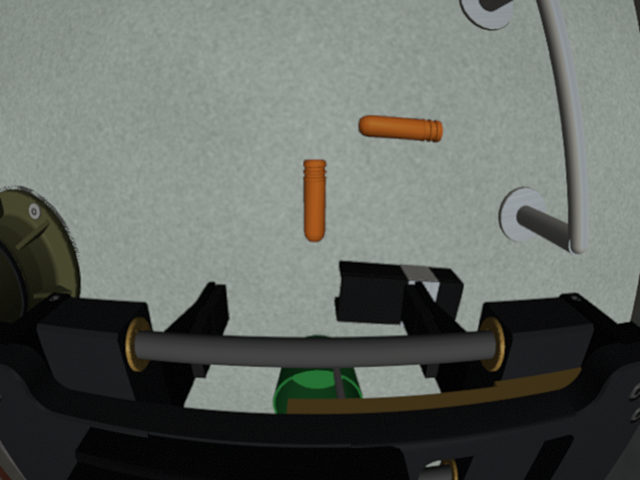

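The preform lies at (315,160)–(315,240) in the wrist picture, within 3 px of the prediction, so I'm descending.

drive_tool(offset=[[0.05,0,0],[0.1,0,0],[0.15,0,0],[0.19,0,0],[0.215,0,0],[0.23,0,-0.001],[0.238,0,-0.001],[0.238,0,-0.001]], angular=[[0,0,0],[0,0.004,-0.005],[0,0.004,-0.005],[0,0.004,-0.005],[0,0.004,-0.005],[0,0.004,-0.005],[0,0.004,-0.005],[0,0.004,-0.005]])

```text
time_s: 7.85
tool_pos: [0.4374, 0.0147, 0.0126]
tool_rot: [28.9, 90.0, 20.2]
force: [0.2, 0.1, -0.6]
grip_width: 0.087
```

drive_tool(offset=[[0,0,0],[0,0,0],[0,0,0],[0,0,0],[0,0,0],[0,0,0],[0,0,0],[0,0,0],[0,0,0]], angular=[[0,0,0],[0,0,0],[0,0,0],[0,0,0],[0,0,0],[0,0,0],[0,0,0],[0,0,0],[0,0,0]], fingers=1)

```text
time_s: 8.98
tool_pos: [0.4374, 0.0147, 0.0126]
tool_rot: [23.5, 90.0, 14.8]
force: [0.5, -0.9, 0.3]
grip_width: 0.0246
```

```bash
python3 - <<'E'
from h import *
go((.473,.35,.13),0)
go((.473,.35,.024),0)
E
```

```text
offset [-0.1173, 0.3369, -0.0152] ang [-0.1512, 0.0006, -0.0002] deg 8.7 dist 0.357
offset [-0.0113, 0.3369, -0.0153] ang [-0.1512, 0.0006, -0.0002] deg 8.7 dist 0.337
```

drive_tool(offset=[[-0.05,0,0],[-0.1,0.02,0],[-0.117,0.07,0],[-0.117,0.12,-0.005],[-0.117,0.17,-0.01],[-0.117,0.22,-0.01],[-0.117,0.27,-0.015],[-0.117,0.31,-0.015],[-0.117,0.337,-0.015],[-0.117,0.337,-0.015]], angular=[[0,0,0],[0,0,0],[-0.08,0,0],[-0.151,0,0],[-0.151,0,0],[-0.151,0,0],[-0.151,0,0],[-0.151,0,0],[-0.151,0,0],[-0.151,0,0]])

```text
time_s: 10.22
tool_pos: [0.4724, 0.3525, 0.129]
tool_rot: [135.7, 90.0, 135.9]
force: [-0.2, 0.3, -0.2]
grip_width: 0.0244
```

drive_tool(offset=[[0.04,0,0],[0.08,0,0],[0.105,0,0],[0.105,0,0]], angular=[[0,0,0],[0,0,0],[0,0,0],[0,0,0]])

```text
time_s: 10.72
tool_pos: [0.4709, 0.3499, 0.0219]
tool_rot: [-133.6, 89.7, -133.5]
force: [-0.1, 0.1, 0.5]
grip_width: 0.0246
```

drive_tool(offset=[[0,0,0],[0,0,0],[0,0,0],[0,0,0]], angular=[[0,0,0],[0,0,0],[0,0,0],[0,0,0]], fingers=0)

```text
time_s: 11.22
tool_pos: [0.4712, 0.3502, 0.0225]
tool_rot: [-133.9, 89.7, -133.8]
force: [0.1, 0.6, 0.3]
grip_width: 0.0431
```

```bash
python3 - <<'E'
from h import *
go((.539,.079,.25),81)
E
```

```text
offset [-0.2268, -0.2721, 0.0665] ang [-1.4115, -0.0048, 0.0005] deg 80.9 dist 0.36
```

drive_tool(offset=[[-0.05,0,0],[-0.1,0,0],[-0.15,-0.03,0.01],[-0.19,-0.07,0.02],[-0.22,-0.11,0.03],[-0.227,-0.16,0.04],[-0.227,-0.2,0.05],[-0.227,-0.24,0.06],[-0.227,-0.272,0.066],[-0.227,-0.272,0.066]], angular=[[0,0,0],[0,0,0],[-0.18,0,0],[-0.36,0,0],[-0.54,0,0],[-0.72,0,0],[-0.9,0,0],[-1.08,0,0],[-1.26,0,0],[-1.41,0,0]], fingers=-1)

```text
time_s: 12.48
tool_pos: [0.5391, 0.0751, 0.2507]
tool_rot: [160.7, 89.7, -118.4]
force: [-0.2, 1.1, -0.2]
grip_width: 0.087
```

```bash
python3 - <<'E'
from h import *
r,T=wrist(); cv2.imwrite('pics/w3.png',r['pixels'][:,:,::-1])
for p in [(.582,.073,.0125),(.496,.086,.0125)]: print(w2px(r,p,T))
go((.539,.079,.012),81); print(pose()[2]['qpos'])
E
```

```text
[320.96722619 241.18626601]
[320.61115871 162.58119534]
offset [0.2386, -0.0004, 0.0028] ang [0.0045, -0.0036, -0.002] deg 0.3 dist 0.239
[-33.68615364   4.90950952  24.19993498  97.30251554  -1.8903464
  78.39549966  72.08151848]
```

View pics/w3.png

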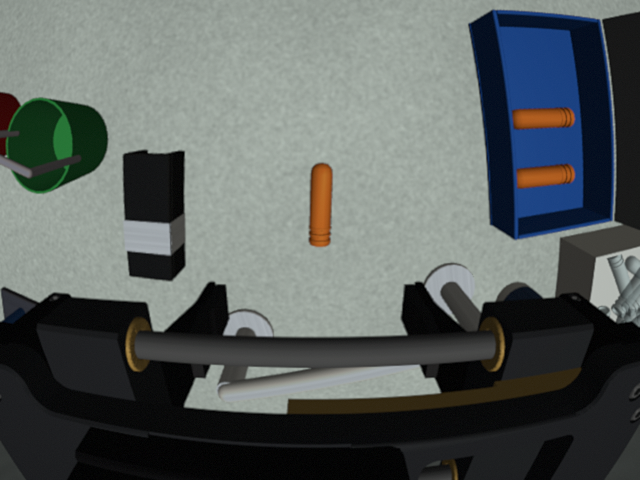

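drive_tool(offset=[[0.05,0,0.003],[0.1,0,0.003],[0.15,0,0.003],[0.19,0,0.003],[0.215,0,0.003],[0.23,0,0.003],[0.238,0,0.003],[0.238,0,0.003]], angular=[[0,0,0],[0.004,-0.003,-0.002],[0.004,-0.003,-0.002],[0.004,-0.003,-0.002],[0.004,-0.003,-0.002],[0.004,-0.003,-0.002],[0.004,-0.003,-0.002],[0.004,-0.003,-0.002]])

```text
time_s: 13.52
tool_pos: [0.5389, 0.0794, 0.0128]
tool_rot: [-143.7, 90.0, -62.6]
force: [-0.6, -0.0, -0.3]
grip_width: 0.0871
```

drive_tool(offset=[[0,0,0],[0,0,0],[0,0,0],[0,0,0],[0,0,0],[0,0,0],[0,0,0],[0,0,0],[0,0,0]], angular=[[0,0,0],[0,0,0],[0,0,0],[0,0,0],[0,0,0],[0,0,0],[0,0,0],[0,0,0],[0,0,0]], fingers=1)

```text
time_s: 14.65
tool_pos: [0.5389, 0.0795, 0.0128]
tool_rot: [-146.5, 90.0, -65.4]
force: [0.0, 0.6, -0.5]
grip_width: 0.0247
```

```bash
python3 - <<'E'
from h import *
go((.405,.35,.14),0)
E
```

```text
offset [-0.1274, 0.1744, 0.2462] ang [1.414, -0.0001, 0.0005] deg 81.0 dist 0.328
```

drive_tool(offset=[[-0.05,0,0],[-0.1,0,0],[-0.127,0.02,0.04],[-0.127,0.045,0.075],[-0.127,0.075,0.11],[-0.127,0.1,0.145],[-0.127,0.13,0.18],[-0.127,0.15,0.215],[-0.127,0.174,0.246],[-0.127,0.174,0.246]], angular=[[0,0,0],[0.18,0,0],[0.36,0,0],[0.54,0,0],[0.72,0,0],[0.9,0,0],[1.08,0,0],[1.26,0,0],[1.414,0,0],[1.414,0,0]])

```text
time_s: 15.9
tool_pos: [0.4029, 0.353, 0.1394]
tool_rot: [162.0, 89.9, 162.3]
force: [1.5, -0.9, 0.4]
grip_width: 0.0251
```

drive_tool(offset=[[0.04,0,0],[0.08,0,0],[0.116,0,0],[0.116,0,0]], angular=[[0,0,0],[0,0,0],[0,0,0],[0,0,0]])

```text
time_s: 16.4
tool_pos: [0.4017, 0.3504, 0.0211]
tool_rot: [-133.8, 89.6, -133.5]
force: [0.5, 0.0, -0.5]
grip_width: 0.0247
```

drive_tool(offset=[[0,0,0],[0,0,0],[0,0,0],[0,0,0]], angular=[[0,0,0],[0,0,0],[0,0,0],[0,0,0]], fingers=0)

```text
time_s: 16.9
tool_pos: [0.402, 0.3508, 0.0218]
tool_rot: [-135.6, 89.7, -135.2]
force: [-0.1, -0.2, 0.2]
grip_width: 0.0431
```

```bash
python3 - <<'E'
from h import *
go((.514,-.104,.25),76)
r=vision.read_camera('top'); cv2.imwrite('pics/top2.png',r['pixels'][:,:,::-1])
E
```

```text
offset [-0.227, -0.4562, 0.1086] ang [-1.3209, -0.0052, 0.0006] deg 75.7 dist 0.521
```

View pics/top2.png

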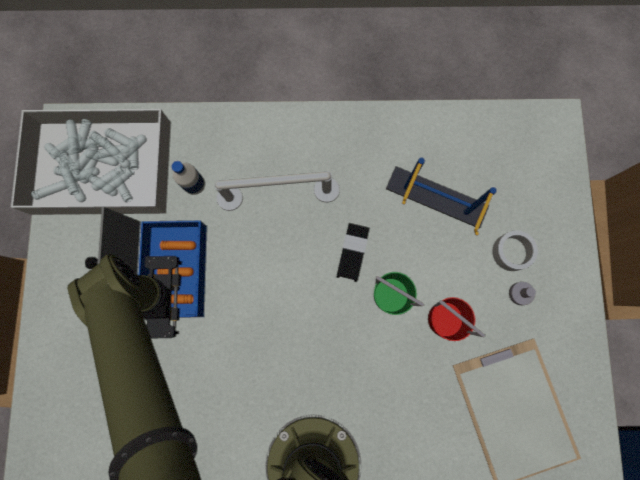

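drive_tool(offset=[[-0.05,0,0],[-0.1,0,0],[-0.16,0,0.01],[-0.22,0,0.013],[-0.27,0,0.013],[-0.3,0.04,0.013],[-0.3,0.09,0.013],[-0.3,0.14,0.013],[-0.3,0.185,0.013],[-0.3,0.185,0.013]], angular=[[0,0,0],[0,0,0],[0,0,0],[0,0,0],[0,0,0],[0,0,0],[0,0,0],[0,0,0],[0,0,0],[0,0,0]])

```text
time_s: 18.2
tool_pos: [0.4124, 0.5406, 0.3184]
tool_rot: [-141.2, 89.5, -140.6]
force: [0.2, -0.9, -0.5]
grip_width: 0.0437
```

```bash
python3 - <<'E'
from h import *
go((.415,.535,.185),0)
r=vision.read_camera('scene'); cv2.imwrite('pics/s2.png',r['pixels'][:,:,::-1])
r,T=wrist(); cv2.imwrite('pics/w4.png',r['pixels'][:,:,::-1])
E
```

```text
offset [0.1335, -0.005, 0.0034] ang [0.0114, -0.0063, 0.0051] deg 0.8 dist 0.134
```

View pics/s2.png

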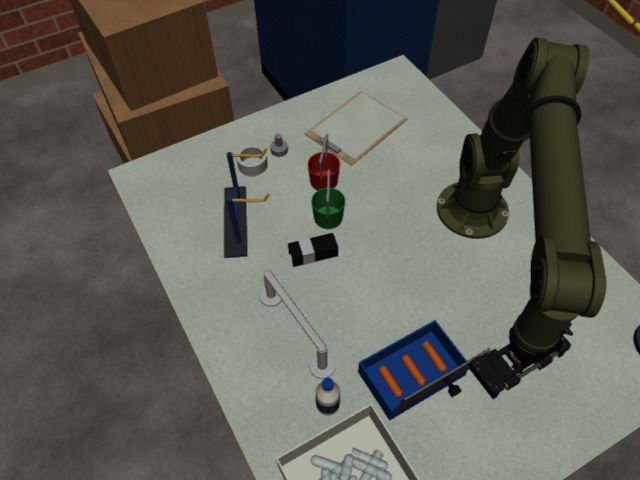

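View pics/w4.png

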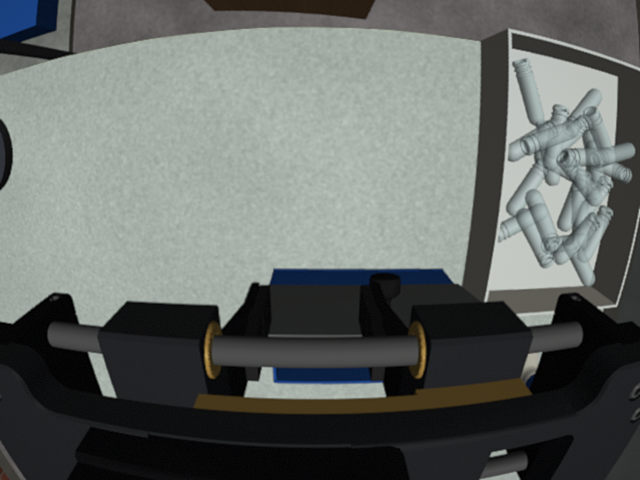

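drive_tool(offset=[[0.03,-0.003,0.003],[0.06,-0.005,0.003],[0.09,-0.005,0.003],[0.12,-0.005,0.003],[0.133,-0.005,0.003],[0.133,-0.005,0.003],[0.133,-0.005,0.003]], angular=[[0.01,-0.006,0.005],[0.01,-0.006,0.005],[0.01,-0.006,0.005],[0.01,-0.006,0.005],[0.01,-0.006,0.005],[0.01,-0.006,0.005],[0.01,-0.006,0.005]], fingers=1)

```text
time_s: 19.18
tool_pos: [0.4183, 0.5312, 0.1891]
tool_rot: [23.6, 89.8, 23.3]
force: [0.3, -0.3, -0.6]
grip_width: 0.0006
```

```bash
python3 - <<'E'
from h import *
p,R,o=pose(); print(p,R.round(3))
for th in [103,95,90,80,70,60,50,40,30,20,10,5,0]:
    t=np.radians(th); d,n=.13,.007
    cy=.425-d*np.cos(t)+n*np.sin(t); cz=.065+d*np.sin(t)+n*np.cos(t)
    tgt=np.array([.415,cy+.0095,cz+.008]); print(th,tgt.round(3),(R.T@(tgt-p)).round(3))
E
```

```text
[0.41834338 0.53115424 0.18907872] [[ 0.004  0.005  1.   ]
 [ 0.002  1.    -0.005]
 [-1.     0.002  0.004]]
103 [0.415 0.471 0.198] [-0.009 -0.061 -0.003]
95 [0.415 0.453 0.202] [-0.013 -0.078 -0.003]
90 [0.415 0.442 0.203] [-0.014 -0.09  -0.003]
80 [0.415 0.419 0.202] [-0.013 -0.112 -0.003]
70 [0.415 0.397 0.198] [-0.009 -0.135 -0.003]
60 [0.415 0.376 0.189] [-0.    -0.156 -0.003]
50 [0.415 0.356 0.177] [ 0.012 -0.175 -0.003]
40 [0.415 0.339 0.162] [ 0.027 -0.192 -0.003]
30 [0.415 0.325 0.144] [ 0.045 -0.206 -0.003]
20 [0.415 0.315 0.124] [ 0.065 -0.217 -0.003]
10 [0.415 0.308 0.102] [ 0.086 -0.224 -0.003]
5 [0.415 0.306 0.091] [ 0.097 -0.226 -0.003]
0 [0.415 0.304 0.08 ] [ 0.109 -0.227 -0.003]
```

drive_tool(offset=[[0,-0.03,-0.003],[-0.005,-0.06,-0.003],[-0.012,-0.085,-0.003],[-0.013,-0.112,-0.003],[-0.009,-0.135,-0.003],[0,-0.156,-0.003],[0.012,-0.175,-0.003],[0.012,-0.175,-0.003]], angular=[[0,0,0],[0,0,0],[0,0,0],[0,0,0],[0,0,0],[0,0,0],[0,0,0],[0,0,0]])

```text
time_s: 20.18
tool_pos: [0.4153, 0.3551, 0.1777]
tool_rot: [28.8, 89.7, 28.4]
force: [-0.1, 0.7, 0.9]
grip_width: 0.0007
```

```bash
python3 - <<'E'
from h import *
r=vision.read_camera('scene'); crop(r,330,280,610,460,2.8,'s3')
p,R,o=pose(); print(p,o['force'])
E
```

```text
[0.41515013 0.35650134 0.17805797] [-0.25613407  0.70238896  0.44245862]
```

View pics/s3.png

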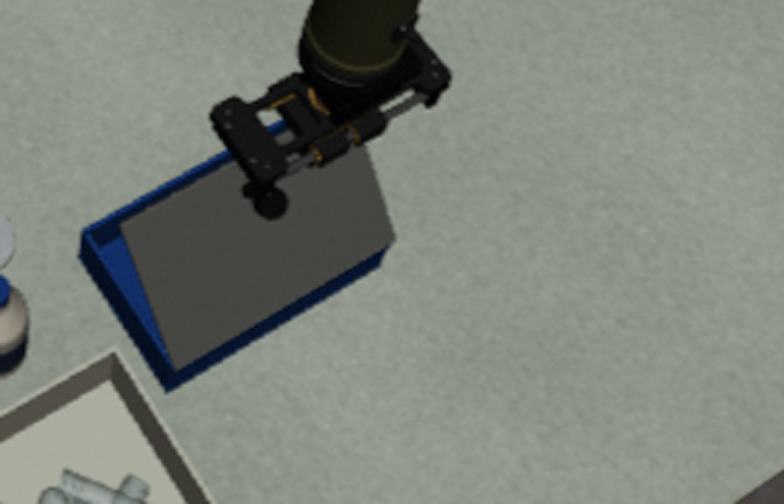

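drive_tool(offset=[[0.015,-0.017,0],[0.034,-0.031,0],[0.054,-0.042,0],[0.075,-0.049,0],[0.086,-0.051,0],[0.096,-0.052,0],[0.101,-0.052,0],[0.101,-0.052,0]], angular=[[0,0,0],[0,0,0],[0,0,0],[0,0,0],[0,0,0],[0,0,0],[0,0,0],[0,0,0]])

```text
time_s: 21.22
tool_pos: [0.4156, 0.3056, 0.0797]
tool_rot: [45.0, 89.7, 44.7]
force: [-5.7, -4.7, 18.2]
grip_width: 0.0005
```

drive_tool(offset=[[-0.04,0,0],[-0.1,0,0],[-0.15,0,0],[-0.17,-0.04,0],[-0.17,-0.09,0],[-0.17,-0.14,0],[-0.17,-0.19,0],[-0.17,-0.19,0]], angular=[[0,0,0],[0,0,0],[0,0,0],[0,0,0],[0,0,0],[0,0,0],[0,0,0],[0,0,0]], fingers=-1)

```text
time_s: 22.22
tool_pos: [0.4146, 0.1117, 0.2498]
tool_rot: [46.9, 89.5, 46.3]
force: [-0.9, 1.0, -0.3]
grip_width: 0.0724
```

```bash
python3 - <<'E'
from h import *
r=vision.read_camera('top'); crop(r,80,150,220,330,3,'t_d2'); crop(r,310,200,410,300,5,'t_p2'); crop(r,210,150,410,300,4,'t_a2')
go((.5136,-.1037,.25),76); print(pose()[2]['qpos'])
E
```

```text
offset [-0.0012, -0.217, 0.1011] ang [-1.3347, 0.0091, -0.0018] deg 76.5 dist 0.239
[-50.47158412 -12.25424998  27.684048   111.63745656   5.55052928
  78.85591034 -24.83327551]
```

View pics/t_d2.png

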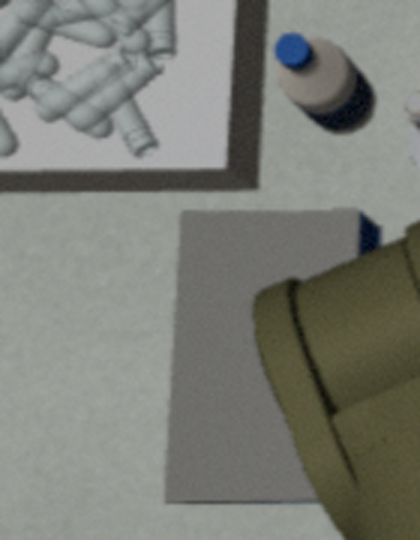

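View pics/t_p2.png

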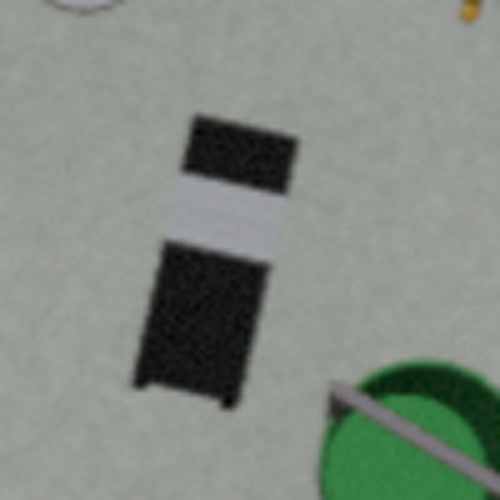

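drive_tool(offset=[[0,-0.03,0.015],[0,-0.06,0.03],[0,-0.09,0.045],[0,-0.12,0.06],[0,-0.15,0.07],[0,-0.18,0.085],[-0.001,-0.217,0.101],[-0.001,-0.217,0.101],[-0.001,-0.217,0.101]], angular=[[-0.17,0,0],[-0.34,0,0],[-0.51,0,0],[-0.68,0,0],[-0.85,0,0],[-1.02,0,0],[-1.19,0.009,-0.002],[-1.335,0.009,-0.002],[-1.335,0.009,-0.002]])

```text
time_s: 23.4
tool_pos: [0.5144, -0.1025, 0.2499]
tool_rot: [-147.3, 89.9, -71.3]
force: [-0.0, 0.8, -0.2]
grip_width: 0.0872
```

```bash
python3 - <<'E'
from h import *
r,T=wrist(); cv2.imwrite('pics/w5.png',r['pixels'][:,:,::-1])
a=np.radians(-14);x=np.array([np.cos(a),np.sin(a)]);y=np.array([-x[1],x[0]])
for i,j in [(1,1),(1,-1),(-1,-1),(-1,1)]:
    q=np.array([.5136,-.1037])+x*.07*i+y*.028*j; print(w2px(r,[*q,.05],T).round(1))
go((.5136,-.1037,.024),76)
E
```

```text
[341.5 276.5]
[287.6 276.4]
[285.  138.7]
[344.4 138.8]
offset [0.2258, 0.0002, -0.0016] ang [-0.0006, -0.0004, 0.0002] deg 0.0 dist 0.226
```

View pics/w5.png

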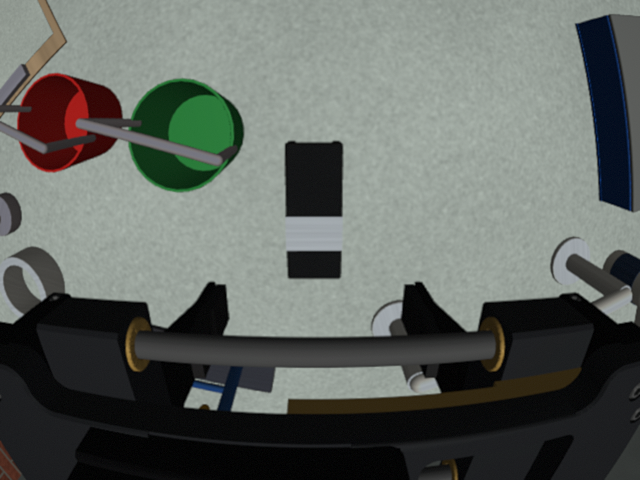

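```bash
python3 - <<'E'
from h import *
go((.540,-.110,.024),76)
E
```

```text
offset [0.2258, -0.0269, -0.0013] ang [-0.0006, -0.0004, 0.0002] deg 0.0 dist 0.227
```

drive_tool(offset=[[0.03,-0.015,-0.001],[0.07,-0.027,-0.001],[0.12,-0.027,-0.001],[0.17,-0.027,-0.001],[0.2,-0.027,-0.001],[0.218,-0.027,-0.001],[0.226,-0.027,-0.001],[0.226,-0.027,-0.001]], angular=[[0,0,0],[0,0,0],[0,0,0],[0,0,0],[0,0,0],[0,0,0],[0,0,0],[0,0,0]])

```text
time_s: 24.45
tool_pos: [0.5407, -0.1095, 0.0242]
tool_rot: [-92.3, 89.9, -16.3]
force: [0.1, -0.1, 0.1]
grip_width: 0.0868
```

drive_tool(offset=[[0,0,0],[0,0,0],[0,0,0],[0,0,0],[0,0,0],[0,0,0]], angular=[[0,0,0],[0,0,0],[0,0,0],[0,0,0],[0,0,0],[0,0,0]], fingers=1, squeeze=30)

```text
time_s: 25.2
tool_pos: [0.5408, -0.1096, 0.0245]
tool_rot: [-88.9, 89.9, -12.9]
force: [-0.6, 0.0, 3.7]
grip_width: 0.0557
```

drive_tool(offset=[[-0.04,0,0],[-0.1,0,0],[-0.15,0,0],[-0.18,0,0],[-0.18,0,0]], angular=[[0,0,0],[0,0,0],[0,0,0],[0,0,0],[0,0,0]])

```text
time_s: 25.82
tool_pos: [0.5419, -0.1097, 0.2062]
tool_rot: [-69.7, 89.7, 6.3]
force: [-0.4, -0.3, -2.5]
grip_width: 0.0556
```

```bash
python3 - <<'E'
from h import *
r,T=wrist(); cv2.imwrite('pics/w6.png',r['pixels'][:,:,::-1])
p,R,o=pose(); print(p,o['force'],o['grip_width'],o['qpos'].round(1))
# pad origin in world after rotating: pad x axis now jaw-90; grasp is +24mm along pad x
# target: jaw 4.3 -> pad x at -85.7
a=np.radians(-85.7); g=np.array([.679,.0905])+.024*np.array([np.cos(a),np.sin(a)]); print(g)
p0,R0,_=pose()
go((*g,.205),4.3); go((*g,.117),4.3)
go((*g,.205),R2=Rdown(4.3));go((*g,.205),R2=Rdown(184.3))
E
```

```text
[ 0.54070999 -0.10921221  0.20430603] [-0.74215341  0.80653715 -1.97252498] 0.05598552196495815 [-43.9  10.7  59.1 101.2  -9.7  73.4  93.5]
[0.68079949 0.06656756]
offset [-0.0003, -0.0933, 0.2045] ang [1.2511, 0.0019, 0.0008] deg 71.7 dist 0.225
offset [0.0877, -0.0932, 0.2044] ang [1.2511, 0.0019, 0.0008] deg 71.7 dist 0.241
offset [-0.0003, -0.0933, 0.2045] ang [1.2511, 0.0019, 0.0008] deg 71.7 dist 0.225
offset [-0.0003, -0.0933, 0.2045] ang [-1.8905, -0.0009, 0.002] deg 108.3 dist 0.225
```

View pics/w6.png

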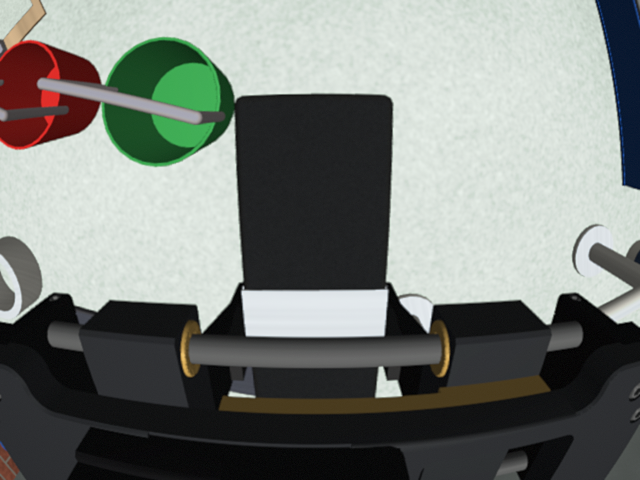

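drive_tool(offset=[[0,-0.01,0.025],[0,-0.02,0.05],[0,-0.03,0.075],[0,-0.045,0.1],[0,-0.055,0.125],[0,-0.07,0.15],[0,-0.08,0.175],[0,-0.093,0.204],[0,-0.093,0.204],[0,-0.093,0.204]], angular=[[0.15,0,0],[0.3,0,0],[0.45,0,0],[0.6,0,0],[0.75,0,0],[0.9,0,0],[1.05,0,0],[1.2,0,0],[1.251,0,0],[1.251,0,0]])

```text
time_s: 27.12
tool_pos: [0.6793, 0.066, 0.2016]
tool_rot: [-155.3, 89.8, -151.0]
force: [-0.1, -0.2, -2.1]
grip_width: 0.056
```

```bash
python3 - <<'E'
from h import *
r,T=wrist(); cv2.imwrite('pics/w7.png',r['pixels'][:,:,::-1])
p,R,o=pose(); print(p,o['force'],o['grip_width'],o['qpos'].round(1))
x=-R[:,1]; x=x/np.linalg.norm(x); print('padx?',x)
for s in (1,-1):
  for d in (.07+.024,): print(w2px(r,p+s*np.array([*x[:2],0])*d+np.array([0,0,.0255]),T))
q=vision.read_camera('top'); crop(q,200,150,360,270,5,'t_r')
go((.6808,.0666,.117),4.3)
E
```

```text
[0.67935395 0.06545442 0.20232254] [-0.4273331   0.03981623 -2.11453573] 0.055838271206821145 [-49.5  35.5  63.4  81.8 -31.6  81.9  18.1]
padx? [ 7.48946986e-02 -9.97191217e-01  6.78151049e-04]
[313.43023874 476.20225464]
[313.46191918  93.49074278]
offset [0.086, 0.0012, 0.0014] ang [-0.0004, -0.0006, 0.0002] deg 0.0 dist 0.086
```

View pics/w7.png

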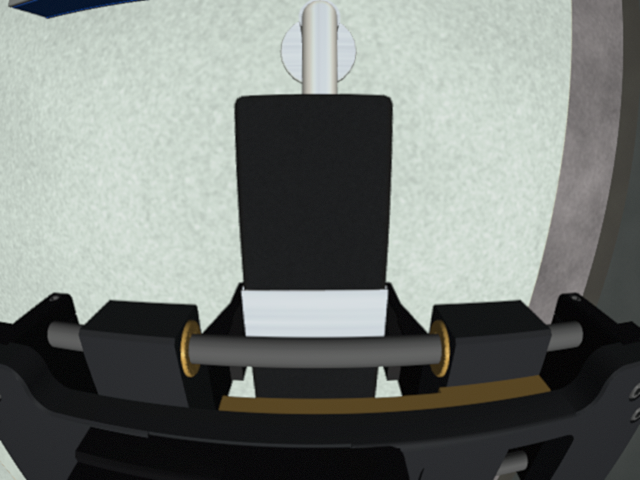

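View pics/t_r.png

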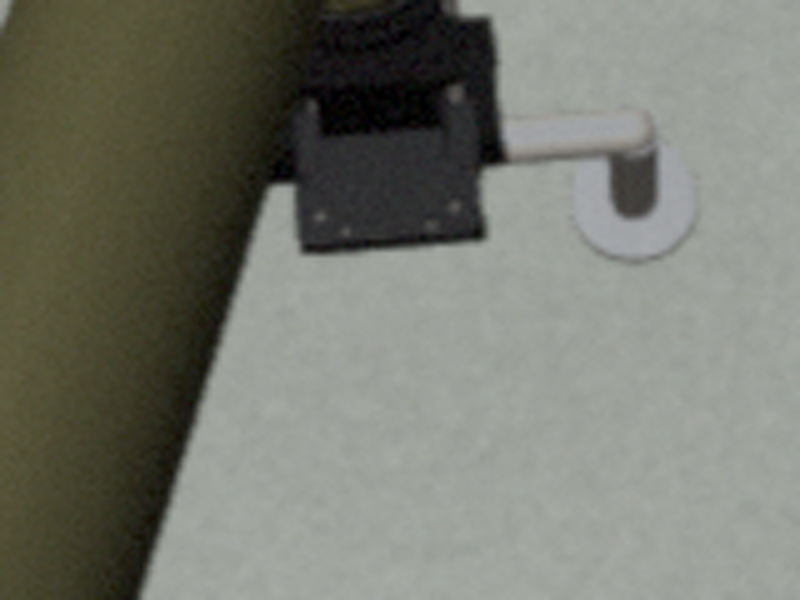

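drive_tool(offset=[[0.01,0.001,0.003],[0.025,0.001,0.0035],[0.04,0.001,0.0035],[0.055,0.001,0.0035],[0.07,0.001,0.0035],[0.08,0.001,0.0035],[0.085,0.001,0.0035],[0.085,0.001,0.0035]], angular=[[0,0,0],[0,0,0],[0,0,0],[0,0,0],[0,0,0],[0,0,0],[0,0,0],[0,0,0]])

```text
time_s: 28.22
tool_pos: [0.6829, 0.0665, 0.1178]
tool_rot: [-159.1, 89.9, -154.9]
force: [0.5, -0.4, -1.6]
grip_width: 0.056
```

```bash
python3 - <<'E'
from h import *
p,R,o=pose(); print(p,o['force'],o['grip_width'],o['qpos'].round(1))
q=vision.read_camera('scene'); crop(q,230,240,400,400,3.5,'s_r')
E
```

```text
[0.68286405 0.0665056  0.11783408] [ 0.45081154 -0.35462234 -1.58754499] 0.05595751890897793 [-48.4  39.4  60.3  86.7 -34.9  74.4  20.2]
```

View pics/s_r.png

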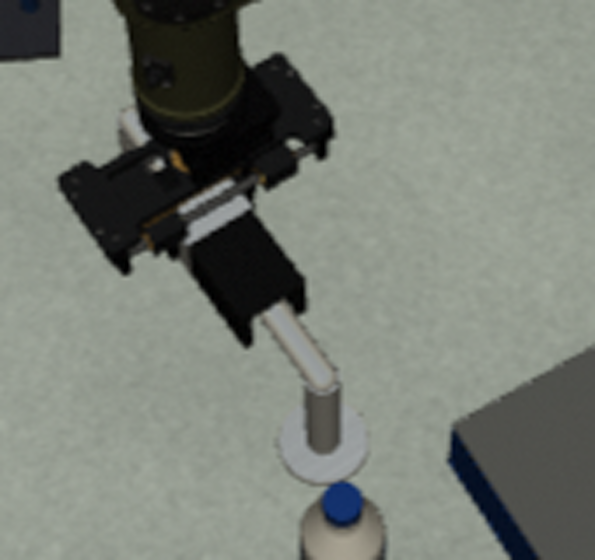

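Straddling, about 2 mm above contact. I'll lower 2 mm more, release and rise.

drive_tool(offset=[[0.002,0,0],[0.003,0,0],[0.003,0,0]], angular=[[0,0,0],[0,0,0],[0,0,0]])

```text
time_s: 28.65
tool_pos: [0.6833, 0.0665, 0.1156]
tool_rot: [-29.1, 90.0, -24.8]
force: [-0.4, 0.3, -1.5]
grip_width: 0.0557
```

drive_tool(offset=[[0,0,0],[0,0,0],[0,0,0],[0,0,0]], angular=[[0,0,0],[0,0,0],[0,0,0],[0,0,0]], fingers=-1)

```text
time_s: 29.15
tool_pos: [0.6833, 0.0665, 0.1156]
tool_rot: [-16.6, 90.0, -12.3]
force: [-0.4, -0.2, -0.0]
grip_width: 0.0842
```

drive_tool(offset=[[-0.03,0,0],[-0.07,0,0],[-0.12,0,0],[-0.17,0,0],[-0.17,0,0]], angular=[[0,0,0],[0,0,0],[0,0,0],[0,0,0],[0,0,0]])

```text
time_s: 29.78
tool_pos: [0.6851, 0.0654, 0.2905]
tool_rot: [-3.0, 89.5, 1.2]
force: [-0.5, 0.6, -0.1]
grip_width: 0.0871
```

```bash
python3 - <<'E'
from h import *
r,T=wrist(); cv2.imwrite('pics/w8.png',r['pixels'][:,:,::-1])
p,R,o=pose(); print(p,o['qpos'].round(1))
u=np.array([np.cos(np.radians(58.2)),np.sin(np.radians(58.2))])
for s in (1,-1):
  g=np.array([.406,-.202])+s*.033*u; print(g,np.hypot(*g))
  go((*g,.30),R2=Rdown(-31.8)); go((*g,.30),R2=Rdown(148.2))
E
```

```text
[0.68411445 0.06592238 0.28771381] [-48.3  33.4  64.7  73.9 -29.9  90.1  16.3]
[ 0.42338954 -0.17395354] 0.4577319500681902
offset [-0.0134, -0.2198, -0.2778] ang [0.6294, 0.004, -0.0012] deg 36.1 dist 0.354
offset [-0.0134, -0.2198, -0.2778] ang [-2.5121, 0.0016, 0.0052] deg 143.9 dist 0.354
[ 0.38861046 -0.23004646] 0.45159656983503754
offset [-0.0136, -0.2732, -0.3166] ang [0.6294, 0.004, -0.0012] deg 36.1 dist 0.418
offset [-0.0136, -0.2732, -0.3166] ang [-2.5121, 0.0016, 0.0052] deg 143.9 dist 0.418
```

View pics/w8.png

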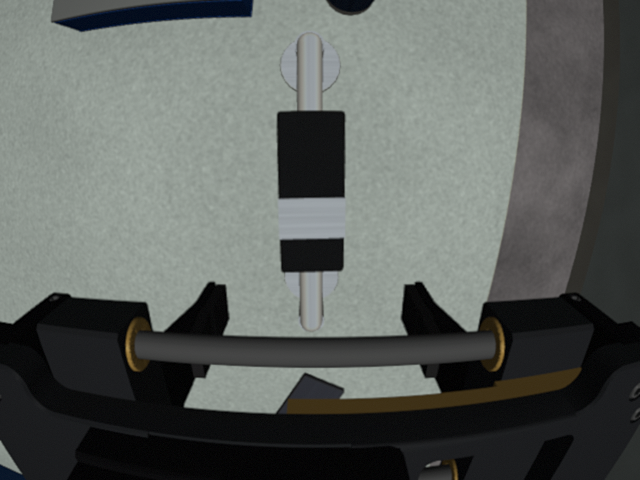

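drive_tool(offset=[[0,-0.03,-0.03],[0,-0.05,-0.06],[0,-0.075,-0.09],[0,-0.1,-0.125],[0,-0.125,-0.16],[0,-0.15,-0.19],[-0.005,-0.175,-0.22],[-0.01,-0.2,-0.25],[-0.013,-0.22,-0.278],[-0.013,-0.22,-0.278]], angular=[[0.07,0,0],[0.14,0,0],[0.21,0,0],[0.28,0,0],[0.36,0,0],[0.44,0,0],[0.52,0,0],[0.629,0.004,-0.001],[0.629,0.004,-0.001],[0.629,0.004,-0.001]])

```text
time_s: 31.08
tool_pos: [0.4207, -0.1773, 0.2987]
tool_rot: [152.2, 89.9, 120.0]
force: [0.9, -0.7, -0.3]
grip_width: 0.0867
```

```bash
python3 - <<'E'
from h import *
r,T=wrist(); cv2.imwrite('pics/w9.png',r['pixels'][:,:,::-1])
p,R,o=pose(); print(p,o['qpos'].round(1),o['time_s'])
for q in [(.437,-.151,.156),(.375,-.252,.156),(.4234,-.174,.156),(.406,-.202,.156)]: print(w2px(r,q,T).round(1))
go((.4234,-.174,.146),-31.8)
E
```

```text
[ 0.42195269 -0.17528376  0.29867903] [-44.4 -16.6  53.3 104.2  13.2  86.  -25.2] 31.125
[313.1 190.1]
[314.6 319.3]
[314.  221.9]
[314.2 259.3]
offset [0.1527, 0.0017, 0.0007] ang [-0.003, -0.0012, -0.0007] deg 0.2 dist 0.153
```

View pics/w9.png

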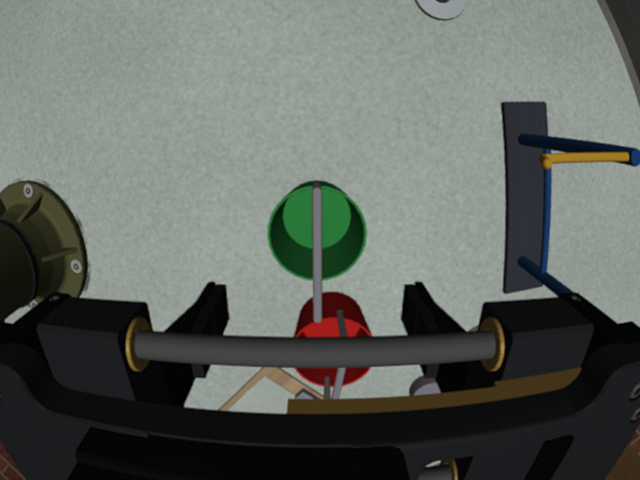

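drive_tool(offset=[[0.02,0.001,0.002],[0.05,0.002,0.003],[0.08,0.002,0.003],[0.11,0.002,0.003],[0.135,0.002,0.003],[0.148,0.002,0.003],[0.152,0.002,0.003],[0.152,0.002,0.003]], angular=[[0,0,0],[0,0,0],[0,0,0],[0,0,0],[0,0,0],[0,0,0],[0,0,0],[0,0,0]])

```text
time_s: 32.12
tool_pos: [0.426, -0.1747, 0.147]
tool_rot: [159.1, 90.0, 127.1]
force: [0.5, -0.9, -0.2]
grip_width: 0.0869
```

drive_tool(offset=[[0,0,0],[0,0,0],[0,0,0],[0,0,0],[0,0,0],[0,0,0],[0,0,0],[0,0,0],[0,0,0],[0,0,0]], angular=[[0,0,0],[0,0,0],[0,0,0],[0,0,0],[0,0,0],[0,0,0],[0,0,0],[0,0,0],[0,0,0],[0,0,0]], fingers=1, squeeze=50)

```text
time_s: 33.38
tool_pos: [0.4258, -0.1745, 0.1469]
tool_rot: [163.7, 89.9, 131.8]
force: [-0.5, 0.7, 0.6]
grip_width: 0.0063
```

```bash
cat >> h.py <<'E'
SX=np.array([np.cos(np.radians(-24.6)),np.sin(np.radians(-24.6)),0]); SY=np.array([-SX[1],SX[0],0])
LP=np.array([.692,-.251,0]); RP=np.array([.620,-.405,0])
SL=LP-.085*SX; SR=RP-.085*SX
E
python3 - <<'E'
from h import *
p,R,o=pose(); print(p,o['qpos'].round(1),o['grip_width'],o['force'])
r=vision.read_camera('scene'); crop(r,270,120,430,280,4,'s_g')
print(SL,SR,SX,SY)
for d,z in [(.13,.236),(.0,.236),(0,.196)]:
  t=SL+.033*SY-d*SX; t[2]=z; print(t); go(t,-24.6)
E
```

```text
[ 0.42580814 -0.1745207   0.14692146] [-47.7  -7.3  64.3 116.8   7.1  66.5 -18.4] 0.006321820268882611 [-0.46310134  0.69109673  0.59018235]
[ 0.61471493 -0.21561613  0.        ] [ 0.54271493 -0.36961613  0.        ] [ 0.90923611 -0.41628079  0.        ] [0.41628079 0.90923611 0.        ]
[ 0.5102515  -0.13149484  0.236     ]
offset [-0.0891, 0.0812, 0.0488] ang [-0.1278, -0.0012, -0.0004] deg 7.3 dist 0.13
[ 0.6284522  -0.18561134  0.236     ]
offset [-0.0893, 0.0978, 0.1778] ang [-0.1278, -0.0012, -0.0004] deg 7.3 dist 0.222
[ 0.6284522  -0.18561134  0.196     ]
offset [-0.0493, 0.0977, 0.1778] ang [-0.1278, -0.0012, -0.0004] deg 7.3 dist 0.209
```

View pics/s_g.png

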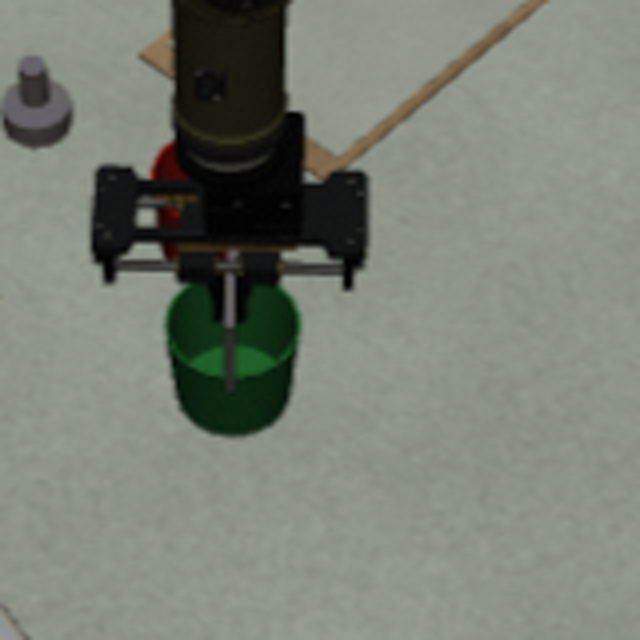

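drive_tool(offset=[[-0.015,0,0],[-0.035,0,0],[-0.055,0.01,0.005],[-0.07,0.025,0.015],[-0.08,0.04,0.025],[-0.09,0.055,0.035],[-0.09,0.07,0.042],[-0.09,0.081,0.049],[-0.09,0.081,0.049]], angular=[[0,0,0],[0,0,0],[-0.03,0,0],[-0.06,0,0],[-0.09,0,0],[-0.12,0,0],[-0.128,0,0],[-0.128,0,0],[-0.128,0,0]])

```text
time_s: 34.55
tool_pos: [0.5108, -0.131, 0.2372]
tool_rot: [-138.3, 89.9, -162.8]
force: [-0.4, 0.9, -2.6]
grip_width: 0.0059
```

```bash
python3 - <<'E'
from h import *
p,R,o=pose(); print(p,o['qpos'].round(1),o['grip_width'],o['force'])
r=vision.read_camera('scene'); crop(r,190,120,390,280,4,'s_g2')
w,T=wrist(); cv2.imwrite('pics/w10.png',w['pixels'][:,:,::-1])
for q in [SL+[0,0,.2],LP-.108*SX+[0,0,.228],LP+[0,0,.218]]: print('w',w2px(w,q,T).round(),'s',w2px(r,q).round())
for d,z in [(.0,.236),(0,.199)]:
  t=SL+.033*SY-d*SX; t[2]=z;  go(t,-24.6)
E
```

```text
[ 0.5108487  -0.13102425  0.23721881] [-50.4   4.3  65.5 101.6  -4.   76.7  -8.6] 0.005876060668481899 [-0.3527121   0.91927909 -2.55988171]
w [511. 319.] s [261. 200.]
w [498. 345.] s [268. 193.]
w [615. 321.] s [229. 198.]
offset [0.0009, 0.001, 0.1301] ang [-0.0002, -0.0017, 0.0002] deg 0.1 dist 0.13
offset [0.0379, 0.001, 0.1302] ang [-0.0002, -0.0017, 0.0002] deg 0.1 dist 0.136
```

View pics/s_g2.png

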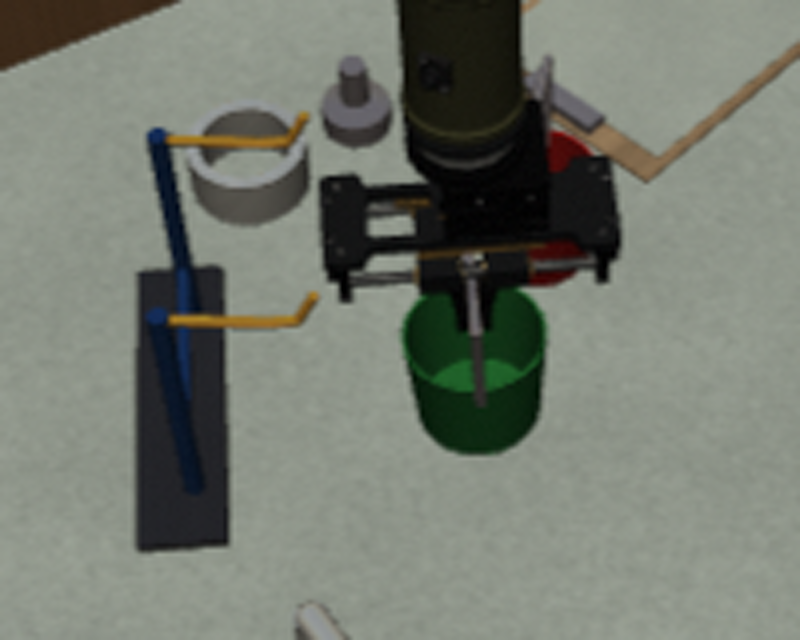

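View pics/w10.png

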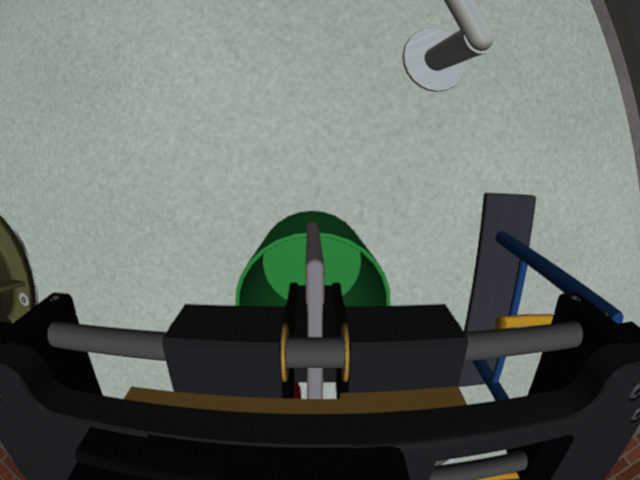

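drive_tool(offset=[[0,0,0.015],[0,0.001,0.03],[0,0.001,0.05],[0,0.001,0.07],[0,0.001,0.09],[0,0.001,0.11],[0,0.001,0.125],[0,0.001,0.13],[0,0.001,0.13]], angular=[[0,0,0],[0,0,0],[0,0,0],[0,0,0],[0,0,0],[0,0,0],[0,0,0],[0,0,0],[0,0,0]])

```text
time_s: 35.78
tool_pos: [0.6278, -0.1857, 0.237]
tool_rot: [-177.5, 89.9, 157.8]
force: [-0.3, 1.0, -3.0]
grip_width: 0.0064
```

```bash
python3 - <<'E'
from h import *
p,R,o=pose(); print(p,o['qpos'].round(1),o['grip_width'],o['force'])
r=vision.read_camera('scene'); crop(r,190,120,340,280,4,'s_g3')
w,T=wrist(); cv2.imwrite('pics/w11.png',w['pixels'][:,:,::-1])
E
```

```text
[ 0.62780174 -0.18571928  0.23704452] [-28.2  27.9  59.6  83.5 -24.   82.4   7. ] 0.006427972326398209 [-0.26359494  0.95714721 -2.99516876]
```

View pics/s_g3.png

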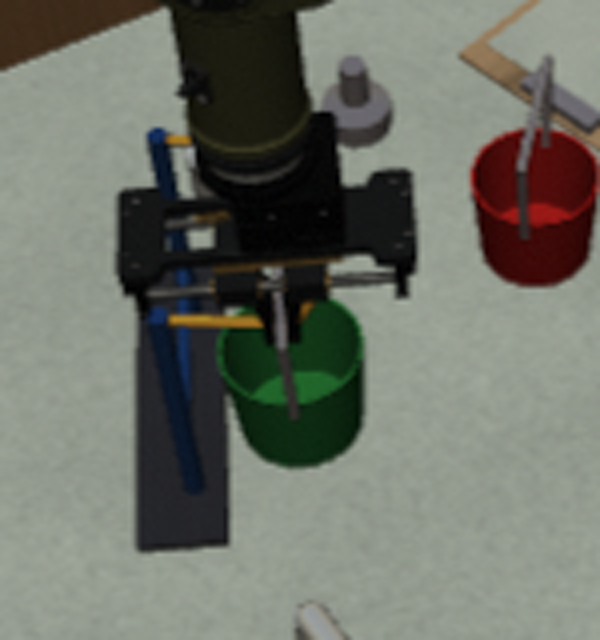

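View pics/w11.png

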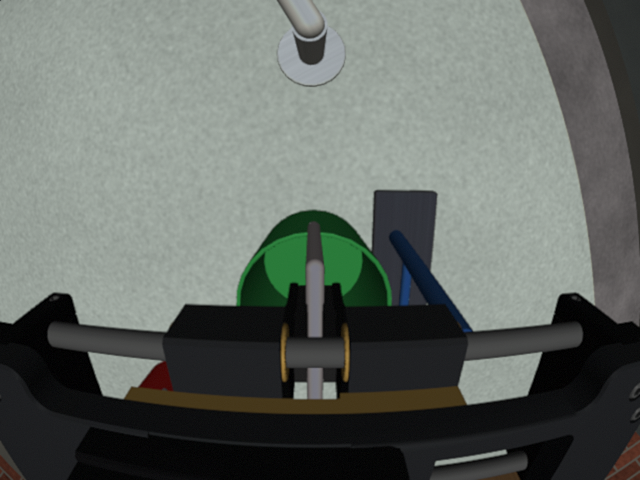

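drive_tool(offset=[[0.008,0,0],[0.016,0,0],[0.024,0,0],[0.032,0,0],[0.036,0,0],[0.036,0,0],[0.036,0,0]], angular=[[0,0,0],[0,0,0],[0,0,0],[0,0,0],[0,0,0],[0,0,0],[0,0,0]])

```text
time_s: 36.75
tool_pos: [0.6278, -0.1855, 0.2014]
tool_rot: [169.3, 89.9, 144.7]
force: [-0.2, 0.1, -2.9]
grip_width: 0.0062
```

drive_tool(offset=[[0.002,0,0],[0.004,0,0],[0.004,0,0]], angular=[[0,0,0],[0,0,0],[0,0,0]])

```text
time_s: 37.12
tool_pos: [0.6281, -0.1856, 0.198]
tool_rot: [145.1, 90.0, 120.5]
force: [-0.6, 0.7, 1.5]
grip_width: 0.0061
```

```bash
python3 - <<'E'
from h import *
p,R,o=pose(); print(p,o['qpos'].round(1),o['grip_width'],o['force'],o['wrist_torque'])
r=vision.read_camera('scene'); crop(r,190,120,340,280,4,'s_g4')
E
```

```text
[ 0.62814238 -0.18564604  0.19800347] [-28.   29.3  58.7  86.6 -25.3  78.4   7.9] 0.006076327391816053 [-0.5548888   0.66449578  1.52334072] [-0.00129546  0.15685187  0.00906045]
```

View pics/s_g4.png

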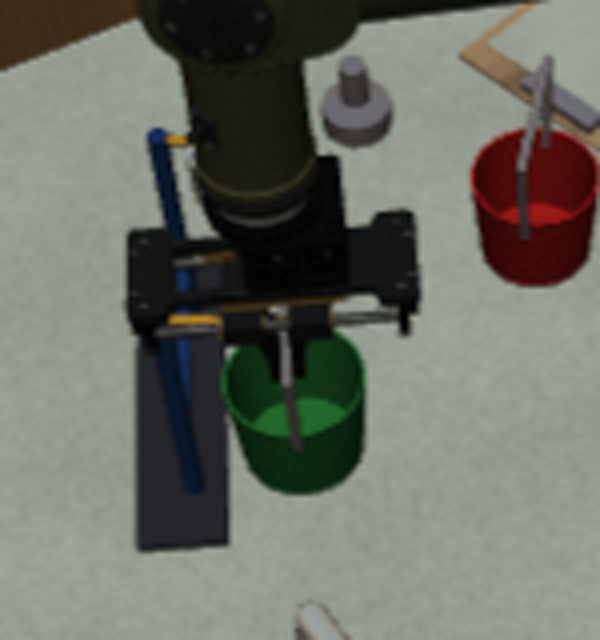

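drive_tool(offset=[[0,0,0],[0,0,0],[0,0,0],[0,0,0],[0,0,0]], angular=[[0,0,0],[0,0,0],[0,0,0],[0,0,0],[0,0,0]], fingers=0)

```text
time_s: 37.8
tool_pos: [0.6281, -0.1857, 0.1979]
tool_rot: [149.1, 90.0, 124.5]
force: [-0.1, 0.2, -0.7]
grip_width: 0.0419
```

drive_tool(offset=[[-0.01,0,0],[-0.025,0,0],[-0.05,0,0],[-0.09,0,0],[-0.13,0,0],[-0.13,0,-0.05],[-0.13,0,-0.1],[-0.13,0,-0.1]], angular=[[0,0,0],[0,0,0],[0,0,0],[0,0,0],[0,0,0],[0,0,0],[0,0,0],[0,0,0]])

```text
time_s: 38.8
tool_pos: [0.5355, -0.1418, 0.3292]
tool_rot: [102.0, 89.5, 77.6]
force: [0.3, 0.1, -0.2]
grip_width: 0.0435
```

```bash
python3 - <<'E'
from h import *
p,R,o=pose(); print(p,o['qpos'].round(1))
r=vision.read_camera('scene'); crop(r,190,120,390,280,4,'s_g5')
t=vision.read_camera('top'); crop(t,360,140,560,290,4,'t_b2'); crop(t,370,230,500,350,5,'t_c2')
u=np.array([np.cos(np.radians(50.7)),np.sin(np.radians(50.7))])
for s in (1,-1):
  g=np.array([.3443,-.339])+s*.033*u; print(g,np.hypot(*g))
  go((*g,.25),-39.3)
E
```

```text
[ 0.53547288 -0.14179531  0.32924888] [-47.3   8.   66.8  89.6  -7.9  87.4  -4.8]
[ 0.36520157 -0.31346327] 0.481281008789037
offset [0.0785, -0.2266, -0.0865] ang [0.2576, 0.0007, -0.0039] deg 14.8 dist 0.255
[ 0.32339843 -0.36453673] 0.48731260047222963
offset [0.0782, -0.2904, -0.1034] ang [0.2576, 0.0007, -0.0039] deg 14.8 dist 0.318
```

View pics/s_g5.png

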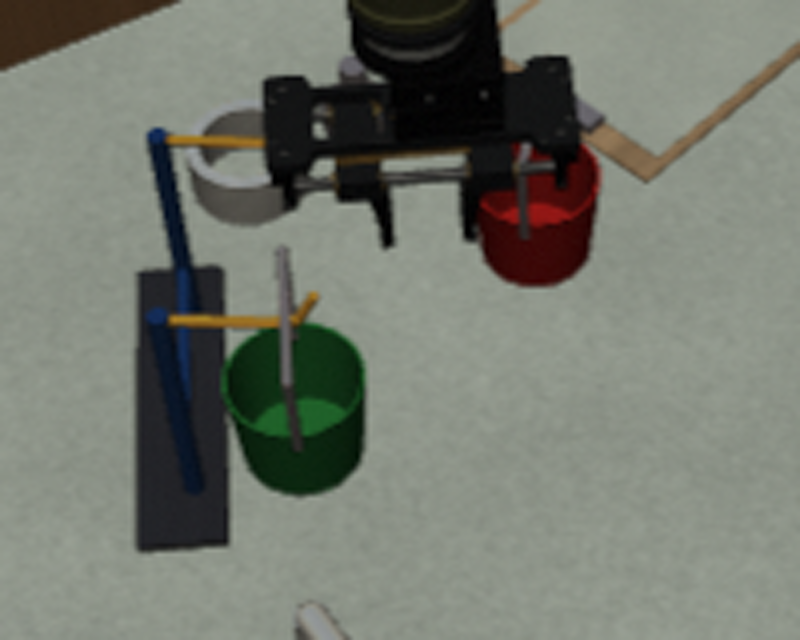

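View pics/t_b2.png

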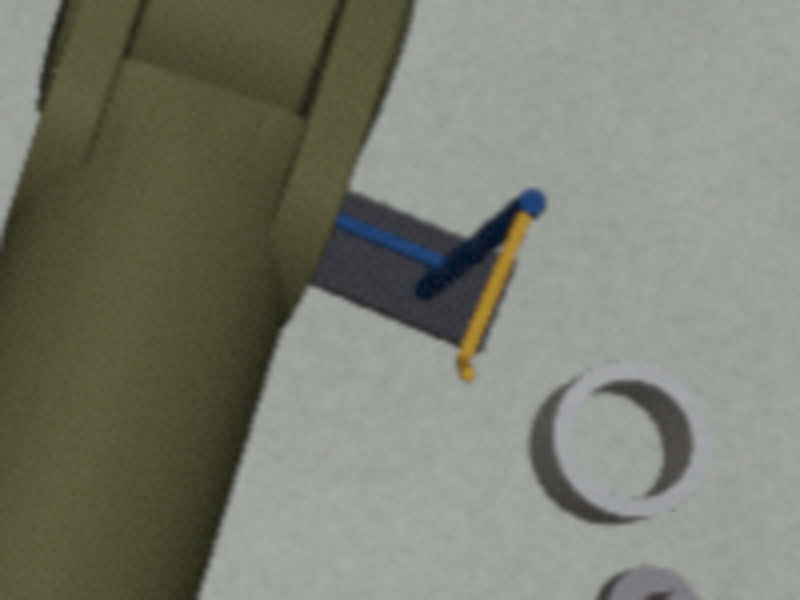

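View pics/t_c2.png

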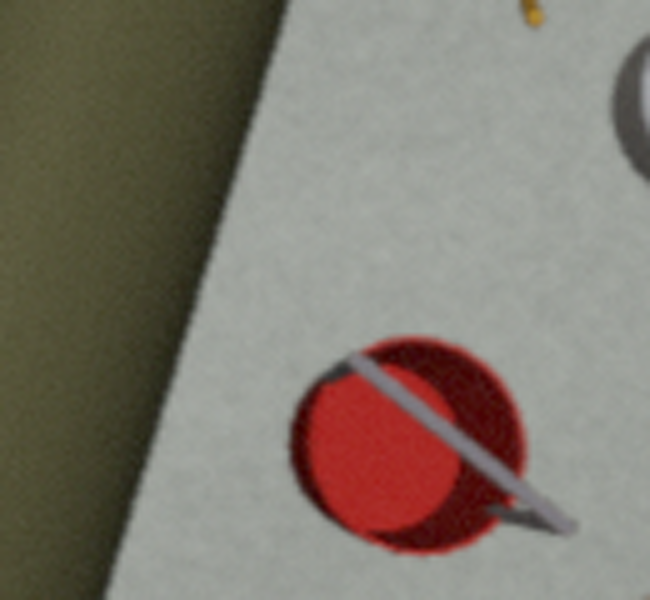

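drive_tool(offset=[[0,-0.03,-0.01],[0,-0.06,-0.02],[0.01,-0.09,-0.03],[0.02,-0.12,-0.045],[0.035,-0.15,-0.055],[0.05,-0.18,-0.065],[0.065,-0.205,-0.075],[0.078,-0.226,-0.086],[0.078,-0.226,-0.086]], angular=[[0,0,0],[0.04,0,0],[0.08,0,0],[0.12,0,0],[0.16,0,0],[0.2,0,0],[0.24,0,0],[0.258,0,-0.004],[0.258,0,-0.004]], fingers=-1)

```text
time_s: 40.02
tool_pos: [0.3642, -0.316, 0.2508]
tool_rot: [-66.5, 89.9, -106.2]
force: [0.0, -0.2, 1.2]
grip_width: 0.0874
```

```bash
python3 - <<'E'
from h import *
r,T=wrist(); cv2.imwrite('pics/w12.png',r['pixels'][:,:,::-1])
p,R,o=pose(); print(p,o['qpos'].round(1),o['time_s'])
for q in [(.382,-.293,.156),(.307,-.385,.156),(.365,-.3135,.156)]: print(w2px(r,q,T).round(1))
go((.365,-.3135,.146),-39.3)
E
```

```text
[ 0.36570907 -0.31475597  0.25128539] [-36.4 -14.   65.7 106.1  13.   79.9 -13.1] 40.075
[311.1 204.7]
[312.9 350.6]
[311.2 241.7]
offset [0.1053, 0.0006, -0.0015] ang [-0.0046, 0.0017, 0.0011] deg 0.3 dist 0.105
```

View pics/w12.png

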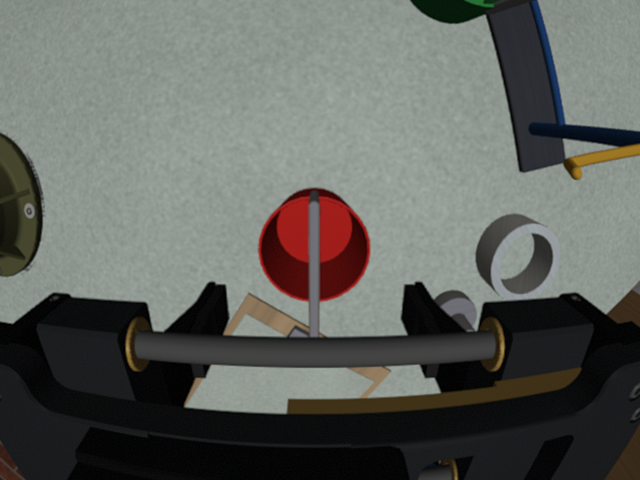

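drive_tool(offset=[[0.02,0,0],[0.045,0,0],[0.07,0,0],[0.09,0,0],[0.1,0,0],[0.105,0,0],[0.105,0,0]], angular=[[0,0,0],[0,0.001,0.001],[0,0.001,0.001],[0,0.001,0.001],[0,0.001,0.001],[0,0.001,0.001],[0,0.001,0.001]])

```text
time_s: 40.95
tool_pos: [0.3662, -0.3152, 0.1467]
tool_rot: [-25.2, 89.9, -64.8]
force: [-0.8, -0.5, -0.3]
grip_width: 0.0869
```

drive_tool(offset=[[0,0,0],[0,0,0],[0,0,0],[0,0,0],[0,0,0],[0,0,0],[0,0,0],[0,0,0],[0,0,0],[0,0,0]], angular=[[0,0,0],[0,0,0],[0,0,0],[0,0,0],[0,0,0],[0,0,0],[0,0,0],[0,0,0],[0,0,0],[0,0,0]], fingers=1)

```text
time_s: 42.2
tool_pos: [0.3661, -0.3151, 0.1467]
tool_rot: [-31.3, 89.9, -70.9]
force: [-0.5, 0.5, 0.9]
grip_width: 0.0064
```

```bash
python3 - <<'E'
from h import *
p,R,o=pose(); print(p,o['qpos'].round(1),o['grip_width'],o['force'])
for d,z in [(.13,.237),(.0,.237),(0,.198)]:
  t=SR+.033*SY-d*SX; t[2]=z; print(t); go(t,-24.6)
E
```

```text
[ 0.36610076 -0.3150508   0.14665071] [-31.2  -0.2  69.9 114.2   0.2  65.8  -1. ] 0.006405792753632915 [-0.52097917  0.52244703  0.92741098]
[ 0.4382515  -0.28549484  0.237     ]
offset [-0.0904, 0.0687, 0.0369] ang [-0.2612, 0.0008, 0.0006] deg 15.0 dist 0.119
[ 0.5564522  -0.33961134  0.237     ]
offset [-0.0903, 0.1023, 0.1625] ang [-0.2612, 0.0008, 0.0006] deg 15.0 dist 0.212
[ 0.5564522  -0.33961134  0.198     ]
offset [-0.0513, 0.1023, 0.1624] ang [-0.2612, 0.0008, 0.0006] deg 15.0 dist 0.199
```

drive_tool(offset=[[-0.02,0,0],[-0.04,0,0],[-0.06,0.01,0.005],[-0.075,0.022,0.012],[-0.09,0.035,0.02],[-0.09,0.05,0.027],[-0.09,0.062,0.033],[-0.09,0.069,0.037],[-0.09,0.069,0.037]], angular=[[0,0,0],[0,0,0],[-0.05,0,0],[-0.1,0,0],[-0.15,0,0],[-0.2,0,0],[-0.24,0,0],[-0.261,0,0],[-0.261,0,0]])

```text
time_s: 43.32
tool_pos: [0.4386, -0.2851, 0.2363]
tool_rot: [-93.1, 89.9, -117.7]
force: [-0.2, 0.2, -2.5]
grip_width: 0.006
```

```bash
python3 - <<'E'
from h import *
p,R,o=pose(); print(p,o['qpos'].round(1),o['grip_width'],o['force'])
w,T=wrist(); cv2.imwrite('pics/w13.png',w['pixels'][:,:,::-1])
for q in [RP-.108*SX+[0,0,.228],RP+[0,0,.218]]: print('w',w2px(w,q,T).round())
r=vision.read_camera('scene'); crop(r,190,100,390,260,4,'s_r2')
for d,z in [(.0,.237),(0,.198)]:
  t=SR+.033*SY-d*SX; t[2]=z; go(t,-24.6)
E
```

```text
[ 0.43861176 -0.28509554  0.23630834] [-34.2   3.1  67.3 102.3  -2.9  76.4   9.1] 0.005994854819370007 [-0.2019998   0.16474994 -2.51493859]
w [498. 347.]
w [615. 322.]
offset [-0.0005, 0.0006, 0.1302] ang [-0.0015, 0.0001, 0.0012] deg 0.1 dist 0.13
offset [0.0385, 0.0007, 0.1302] ang [-0.0015, 0.0001, 0.0012] deg 0.1 dist 0.136
```

View pics/w13.png

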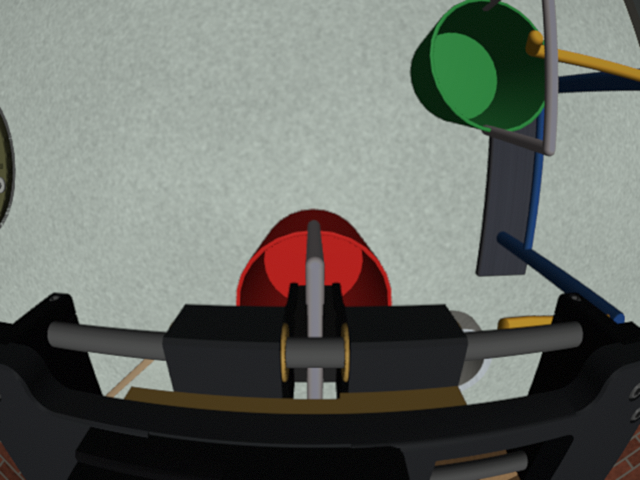

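View pics/s_r2.png

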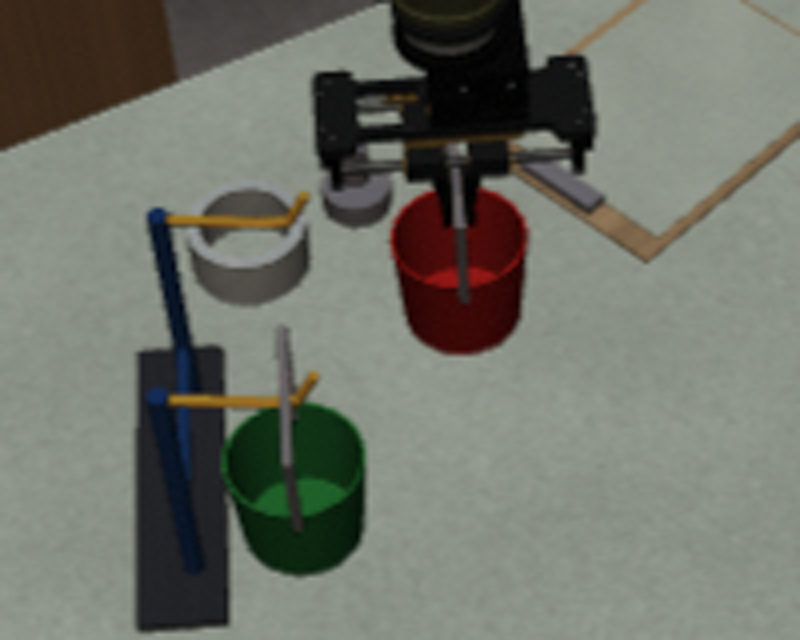

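drive_tool(offset=[[-0.001,0,0.015],[-0.001,0.001,0.03],[-0.001,0.001,0.05],[-0.001,0.001,0.07],[-0.001,0.001,0.09],[-0.001,0.001,0.11],[-0.001,0.001,0.125],[-0.001,0.001,0.13],[-0.001,0.001,0.13]], angular=[[0,0,0],[0,0,0],[0,0,0],[0,0,0],[0,0,0],[0,0,0],[0,0,0],[0,0,0],[0,0,0]])

```text
time_s: 44.55
tool_pos: [0.5559, -0.3394, 0.2375]
tool_rot: [-106.6, 89.9, -131.3]
force: [-0.2, 0.8, -2.2]
grip_width: 0.0065
```

```bash
python3 - <<'E'
from h import *
p,R,o=pose(); print(p,o['qpos'].round(1),o['grip_width'],o['force'])
r=vision.read_camera('scene'); crop(r,190,100,390,260,4,'s_r3')
t=SR+.033*SY; t[2]=.198; go(t,-24.6)
E
```

```text
[ 0.5558673  -0.33943937  0.23748904] [-14.1  27.6  60.3  84.1 -23.9  82.1  21.9] 0.006503546441181403 [-0.18088259  0.82908666 -2.15399987]
offset [0.0396, 0.0001, 0.0009] ang [-0.0022, -0.0004, 0.001] deg 0.1 dist 0.04
```

View pics/s_r3.png

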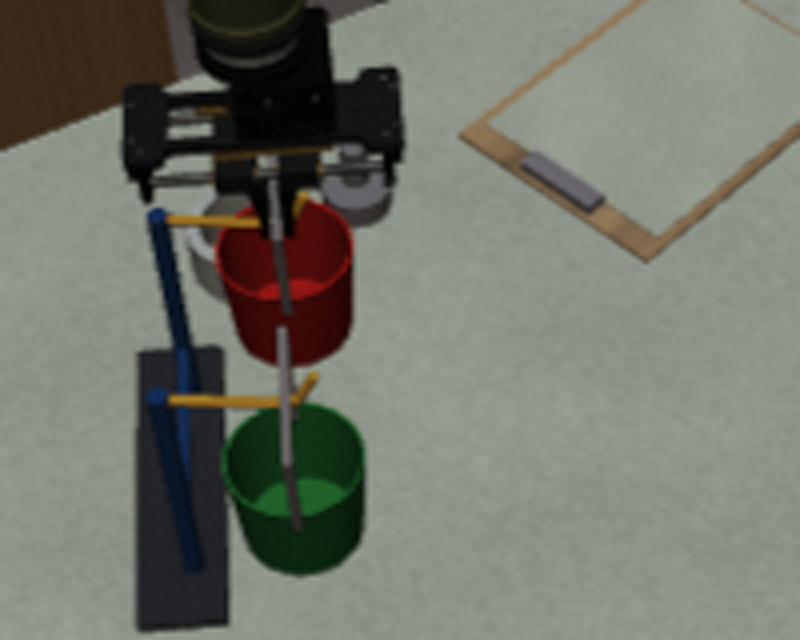

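drive_tool(offset=[[0.008,0,0],[0.016,0,0],[0.024,0,0.001],[0.032,0,0.001],[0.038,0,0.001],[0.04,0,0.001],[0.04,0,0.001],[0.04,0,0.001]], angular=[[0,0,0],[0,0,0],[0,0,0],[0,0,0],[0,0,0],[0,0,0],[0,0,0],[0,0,0]])

```text
time_s: 45.6
tool_pos: [0.5566, -0.3397, 0.1979]
tool_rot: [-105.9, 90.0, -130.6]
force: [-1.5, 1.8, 1.3]
grip_width: 0.0065
```

Same signature as the green pail: the hook is taking the weight. I'll release.

drive_tool(offset=[[0,0,0],[0,0,0],[0,0,0],[0,0,0],[0,0,0]], angular=[[0,0,0],[0,0,0],[0,0,0],[0,0,0],[0,0,0]], fingers=0)

```text
time_s: 46.22
tool_pos: [0.5566, -0.3397, 0.1979]
tool_rot: [-100.0, 90.0, -124.7]
force: [-0.9, -0.0, -0.7]
grip_width: 0.0413
```

drive_tool(offset=[[-0.01,0,0],[-0.025,0,0],[-0.05,0,0],[-0.09,0,0],[-0.13,0,0],[-0.14,0,-0.05],[-0.14,0,-0.1],[-0.14,0,-0.13],[-0.14,0,-0.13]], angular=[[0,0,0],[0,0,0],[0,0,0],[0,0,0],[0,0,0],[0,0,0],[0,0,0],[0,0,0],[0,0,0]])

```text
time_s: 47.35
tool_pos: [0.4373, -0.2856, 0.3394]
tool_rot: [68.5, 89.6, 43.8]
force: [-0.1, -0.4, 0.4]
grip_width: 0.0432
```

```bash
python3 - <<'E'
from h import *
p,R,o=pose(); print(p,o['qpos'].round(1),o['time_s'])
for n in ('scene','top'):
    r=vision.read_camera(n); cv2.imwrite(f'pics/{n}9.png',r['pixels'][:,:,::-1])
E
```

```text
[ 0.43730186 -0.28564447  0.3394157 ] [-37.   -2.   67.   92.6   1.4  88.    5.2] 47.35
```

View pics/scene9.png

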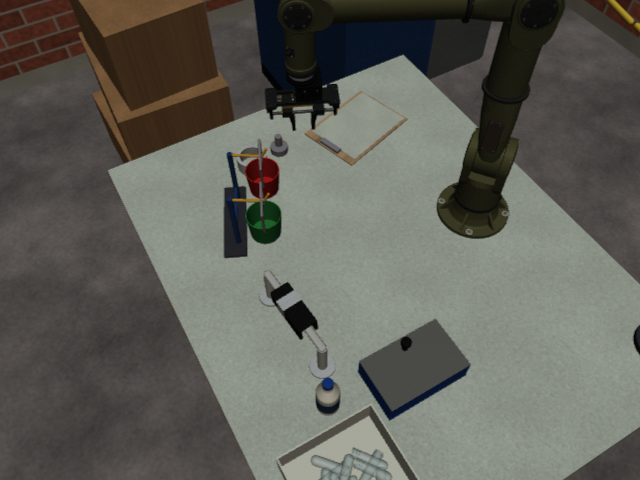

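View pics/top9.png

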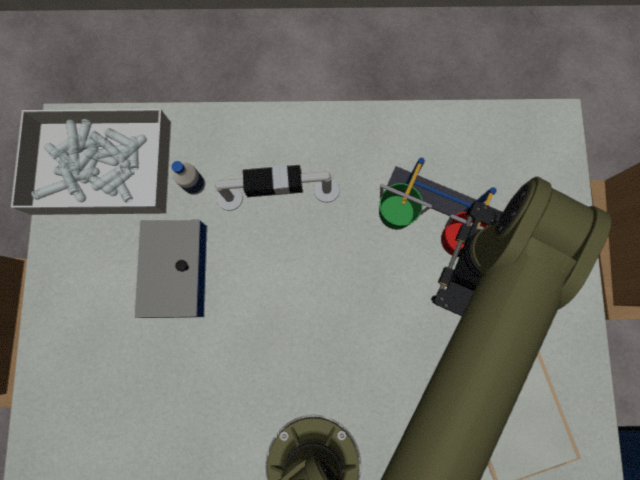

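drive_tool(offset=[[-0.02,0,-0.03],[-0.04,0.03,-0.04],[-0.04,0.07,-0.06],[-0.04,0.11,-0.08],[-0.04,0.15,-0.1],[-0.04,0.19,-0.12],[-0.04,0.23,-0.12],[-0.04,0.26,-0.12],[-0.04,0.26,-0.12]], angular=[[0,0,0],[0,0,0],[0,0,0],[0,0,0],[0,0,0],[0,0,0],[0,0,0],[0,0,0],[0,0,0]])

```text
time_s: 48.58
tool_pos: [0.4403, 0.0035, 0.3776]
tool_rot: [-95.4, 89.9, -119.9]
force: [0.2, -0.5, -0.6]
grip_width: 0.0436
```

```bash
python3 - <<'E'
from h import *
p,R,o=pose(); print(p,o['qpos'].round(1),o['time_s'])
r=vision.read_camera('top'); crop(r,360,140,560,290,4,'t_b3'); crop(r,200,150,360,270,5,'t_r3')
s=vision.read_camera('scene'); crop(s,200,110,320,260,4,'s_f'); crop(s,340,300,500,430,5,'s_l')
E
```

```text
[0.44032431 0.00352989 0.37763535] [-34.2 -11.3  25.4  96.7   4.9  93.5 -33.4] 48.575
```

View pics/t_b3.png

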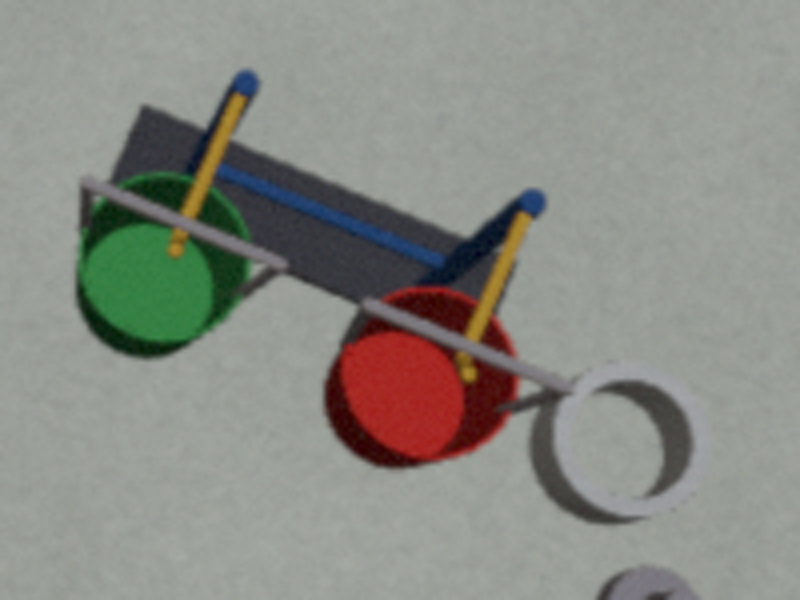

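View pics/t_r3.png

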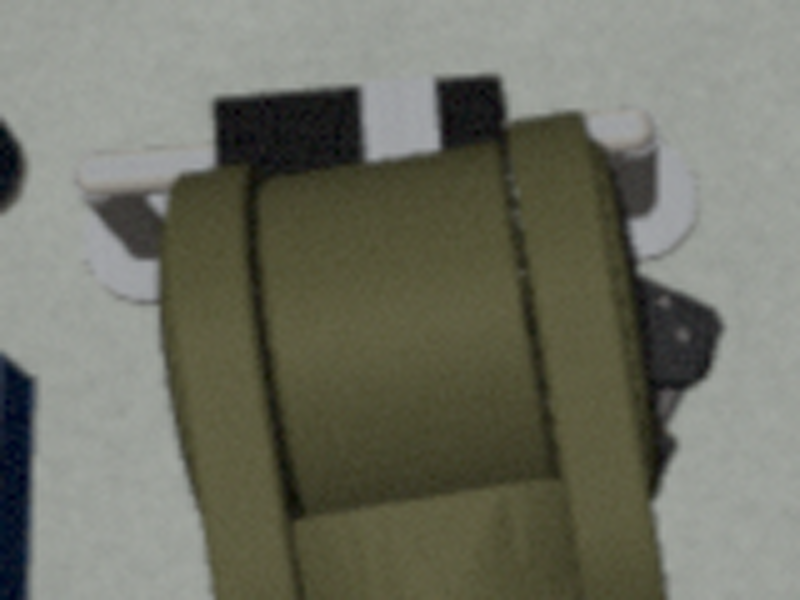

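View pics/s_f.png

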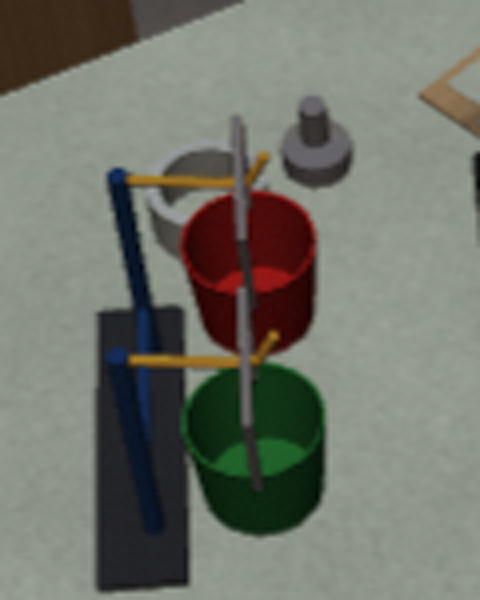

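View pics/s_l.png

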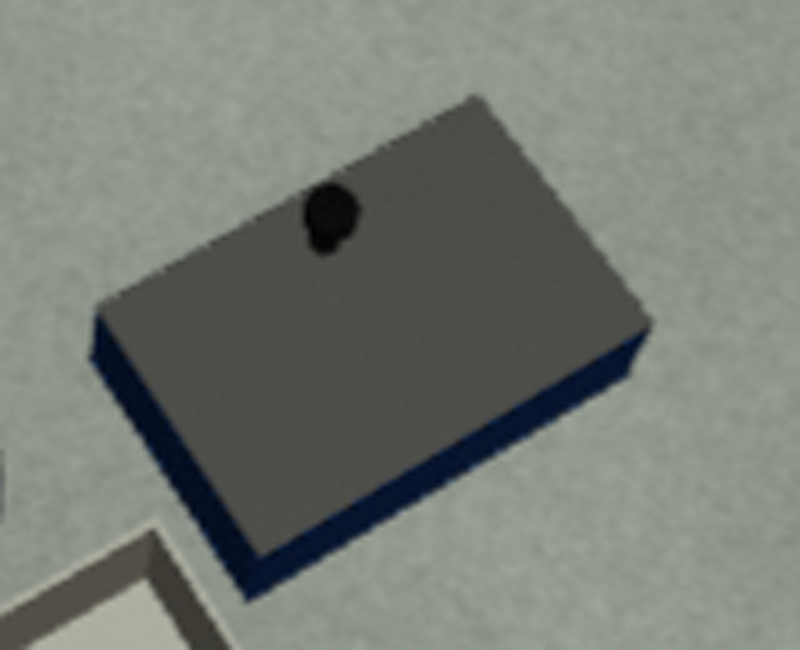

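drive_tool(offset=[[0,0,0],[0,0,0],[0,0,0],[0,0,0],[0,0,0],[0,0,0],[0,0,0],[0,0,0],[0,0,0],[0,0,0]], angular=[[0,0,0],[0,0,0],[0,0,0],[0,0,0],[0,0,0],[0,0,0],[0,0,0],[0,0,0],[0,0,0],[0,0,0]])

```text
time_s: 49.92
tool_pos: [0.4396, 0.0005, 0.3783]
tool_rot: [-59.5, 89.9, -84.3]
force: [-0.3, 0.1, 0.0]
grip_width: 0.0435
```

```bash
python3 - <<'E'
from h import *
s=vision.read_camera('scene'); crop(s,180,120,480,345,2.6,'s_z')
# pad top corners expected when seated exactly at the rail middle
a=np.radians(-85.7);x=np.array([np.cos(a),np.sin(a)]);y=np.array([-x[1],x[0]])
for i,j in [(1,1),(1,-1),(-1,-1),(-1,1)]:
    q=np.array([.679,.0905])+x*.07*i+y*.028*j; print(((w2px(s,[*q,.141])-[180,120])*2.6).round())
E
```

```text
[233. 443.]
[280. 416.]
[357. 518.]
[308. 548.]
```

View pics/s_z.png

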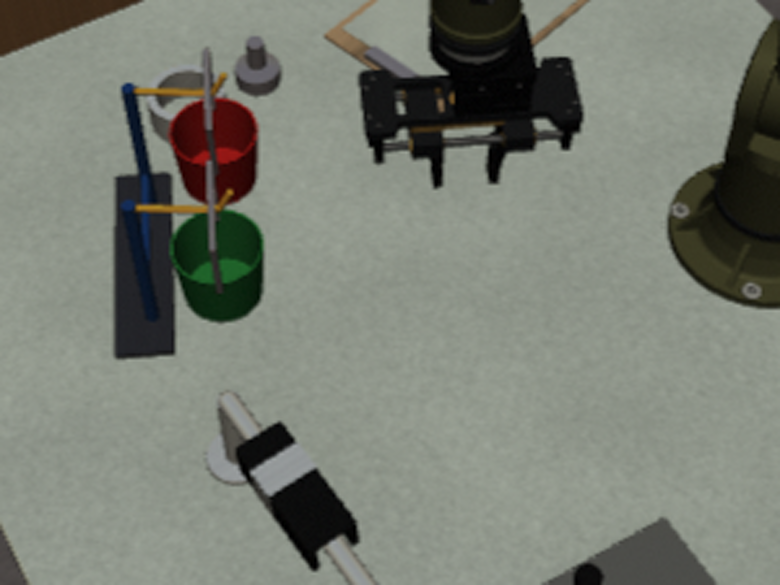

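```bash
python3 -c "
from cell import sign_off; print(sign_off())"
```

```text
the job is handed in; nothing more can be done
None
```

The bench is cleared and I handed the job in at about 50 s of the 210 s allowed. No verdict comes back, so what follows rests on my own last checks.

- **Preforms:** only three of the four were there. All three were lying in the blue box before I shut the lid, which I pressed down with about 18 N. The last pictures show no gap at the rim.
- **Pails:** green hangs on the left hook and red on the right. Each bar crosses its hook near its middle, and neither pail moved between the last pictures. For each, the wrist force showed the hook taking the weight at the expected height before I let go.
- **Pad:** it straddles the rail squarely at the middle. Its corners were within about 8 px, in a 2.6× enlarged picture, of where a perfectly seated pad would be.
- **Left alone:** the tape roll, spray bottle and gauge look unmoved. I checked these by eye and did not measure them at the end.
- **Robot:** the arm ended clear of everything. Two joints came close to their range limits (joint 2 within 0.7° and joint 3 within 1.3°), but no reading passed one.

No check failed or disagreed, and I saw no sign of the random knock.

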